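# Core and close the split casting moulds

### The arm

A 6-joint arm with a two-finger parallel gripper is mounted at the origin on a cart in front of the work surface, level with it; the furniture and walls round the work are solid. World frame = base frame: x ahead of the robot, y to its left, z up, the work surface at z = 0. Lengths are in m, angles in rad, forces in N, time in s.
With the tool pointing down it reaches from about 0.35 to 0.775 m from the base axis. Payload 7.3 kg.
Tool frame: the origin (TCP) lies midway between the tips of the shut fingers; the grasp point (between the pads) lies 19 mm behind it; z points along the fingers, y is the direction in which the jaws open and shut (so a half turn about z gives the same grasp; the last joint's range is limited). The gripper opens to 92 mm and grips with 3 to 60 N. Pads are 19 mm wide; open, the fingers measure 130 mm over their backs; the gripper's body (75 mm by 190 mm) begins 47 mm behind the grasp point.
Start: joints at [1.159, 0.342, 1.524, -0, 1.275, -0.146], TCP at [0.138, 0.507, 0.227] pointing down, gripper open.
Joint ranges: [-2.53, 2.53], [-0.77, 2.02], [0.04, 2.7], [-1, 4.14], [0.28, 2.66], [-3.11, 3.11]. Speed limits (rad/s): [2.57, 2.57, 3.14, 3.14, 3.14, 3.14].

### API

Orientations are given as [roll, pitch, yaw] about the fixed x, y, z axes, in that order (R = Rz(yaw) Ry(pitch) Rx(roll)).
In Python, from cell import status, eyes, job gives the robot as it stands.
- The arm moves only by the tool jog_arm, never from a script. Its argument "series" is a list of rows, each a list of 3 entries, a list of its own where there are three numbers: the gripper command: -1 is shut, 1 is fully open, values between are in proportion, then the shift along the tool's x, y, z in m, then the turn, a rotation vector about the tool's x, y, z in rad. In form: [[grip, [x, y, z], [ax, ay, az]], ...]. A call has 1 to 12 rows; each row is the pose to reach, as a shift and turn from the pose commanded when the call began, along the tool's axes at that moment; what a row does not reach only later rows make up. A row lasts 1/12 s, in which the tool goes at most 41.7 mm and 7.16 degrees, less where a joint would pass 70% of its speed; a pose out of reach is approached as far as the arm can. A call with a gripper value outside its range is refused whole. The fingers move at their own pace and stop on an object; "squeeze" is the grip in N (left out, the last holds). Time passes only in rows, so rows that repeat a pose let the fingers close. It gives the time, the measured TCP pose, the force and the opening at its end, in the units of the state.
- status.observe(): the state, without advancing time (a new reading comes with each control period).
- eyes.read_camera(name): name is "scene" or "top" or "wrist"; returns a dict with "img" (400x640x3 uint8, red, green, blue), "range_z" (400x640 float32, m along the optical axis (not along the pixel's ray), 0 where there is no reading), "camera_matrix" (3x3 intrinsics, pixels), "T" (4x4, takes a point from camera to world coordinates); the wrist camera has in their place "tool_from_camera" (4x4, takes a point from camera to tool coordinates, whose origin is the TCP and whose axes are the flange's). Camera axes: x right, y down, z forward; pixel columns grow to the right and rows downward; lengths in m; the calibration is good to about 2 mm. A picture is of the moment at which its call begins: read the wrist's pose just before it.
- job.hand_in(): hands the job in, once; it reports no verdict.
The state is a dict: "time": time; "qpos": joint angles; "qvel": joint speeds; "joint_efforts": joint torques, N m; "tool_pos": TCP position; "tool_rot": TCP orientation; "contact_force": force on the tool from outside, world axes, zero at the start; "torque": the same for the moment, N m; "opening": finger opening in m.
Only numpy, scipy, OpenCV 4.12 (cv2) and the standard library are available. Lean on these libraries where they do the work, as an engineer would, in place of code of your own. Each camera call takes 0.05 s, during which the arm holds its last target.

### The job

The split casting moulds have been washed and must be made ready for the next pour. Lay each brass core bar that lies on the bench flat in the mould whose pocket is cut to its length, then close all four moulds, cored or empty, each with its own original cap - the one with the same dots, whose side notches drop over that mould's lugs - so that it sits fully down on the mould, and last push the red knob to slide the lock fully home over the four caps. Leave the small beaker, the vial and the timer where they stand, and let go of everything at the end.

Things in the scene. Friction and masses are not known exactly. Their poses are not given: they have to be found in the camera images.
- carrier: Fixed dark steel plate, 158 x 212 x 10 mm, holding four lower mould halves side by side at its y = +75, +25, -25, -75 mm, in any order. Origin: its underside, on the bench, below the middle of the row; x runs along the moulds, away from the robot, y along the row to the left. Its ledges and rails stay below 36 mm above the bench.
- slide (a joint): Locking slide, a steel bar along the front of the row (x = -80 to -66 mm of the carrier, top 48 mm above the bench). Its 4 tongues reach to x = -53 mm, 43 to 48 mm above the bench. In m: 0 open (starts 0 to 0.004), tongues beside the cap noses; 0.025 locked, a tongue over each front nose. Moves to the carrier's +y at 2 to 3 N and stays. A cap not fully down stops it.
- knob (a point): Red round knob on the locking slide, 16 mm in diameter, from 49 to 70 mm above the bench; this point is on its axis, 60 mm above the bench, and moves with the slide.
- mould_a: Lower mould half, one dot on its rear ledge, fixed in the carrier, its x the carrier's x. Origin: underside centre, 10 mm above the bench. Parting face 100 x 40 mm (x, y), 22 mm above the origin, with a central pocket along x, 47 x 17 x 5 mm deep, for the 42 mm bar. Lugs 10 x 5.5 x 8 mm high, tops narrowed, on its edges at x = +39, y = +17 and x = -39, y = -17 mm.
- mould_b: Lower mould half, two dots on its rear ledge, fixed in the carrier, its x the carrier's x. Origin: underside centre, 10 mm above the bench. Parting face 100 x 40 mm (x, y), 22 mm above the origin, with a central pocket along x, 59 x 17 x 5 mm deep, for the 54 mm bar. Lugs 10 x 5.5 x 8 mm high, tops narrowed, on its edges at x = +25, y = +17 and x = -25, y = -17 mm.
- mould_c: Lower mould half, three dots on its rear ledge, fixed in the carrier, its x the carrier's x. Origin: underside centre, 10 mm above the bench. Parting face 100 x 40 mm (x, y), 22 mm above the origin, with a central pocket along x, 71 x 17 x 5 mm deep, for the 66 mm bar. Lugs 10 x 5.5 x 8 mm high, tops narrowed, on its edges at x = -25, y = +17 and x = +25, y = -17 mm.
- mould_d: Lower mould half, four dots on its rear ledge, fixed in the carrier, its x the carrier's x. Origin: underside centre, 10 mm above the bench. Parting face 100 x 40 mm (x, y), 22 mm above the origin, with a central pocket along x, 83 x 17 x 5 mm deep, for the 78 mm bar. Lugs 10 x 5.5 x 8 mm high, tops narrowed, on its edges at x = -39, y = +17 and x = +39, y = -17 mm.
- cap_a: Upper half of mould_a, one dot on top, 100 x 40 x 20 mm, 0.18 kg, lying face down. Noses 12 x 18 x 7 mm at both ends; black grip rib on top, 44 (x) x 18 (y) mm, 20 to 42 mm above the origin (underside centre). Side notches 13 x 7 mm at x = +39 (+y side), -39 (-y side) fit that mould's lugs, 1.5 mm play, either way round; home = origin 22 mm above the mould's. On other moulds it stays 8 mm up.
- cap_b: Upper half of mould_b, two dots on top, 100 x 40 x 20 mm, 0.18 kg, lying face down. Noses 12 x 18 x 7 mm at both ends; black grip rib on top, 44 (x) x 18 (y) mm, 20 to 42 mm above the origin (underside centre). Side notches 13 x 7 mm at x = +25 (+y side), -25 (-y side) fit that mould's lugs, 1.5 mm play, either way round; home = origin 22 mm above the mould's. On other moulds it stays 8 mm up.
- cap_c: Upper half of mould_c, three dots on top, 100 x 40 x 20 mm, 0.18 kg, lying face down. Noses 12 x 18 x 7 mm at both ends; black grip rib on top, 44 (x) x 18 (y) mm, 20 to 42 mm above the origin (underside centre). Side notches 13 x 7 mm at x = -25 (+y side), +25 (-y side) fit that mould's lugs, 1.5 mm play, either way round; home = origin 22 mm above the mould's. On other moulds it stays 8 mm up.
- cap_d: Upper half of mould_d, four dots on top, 100 x 40 x 20 mm, 0.18 kg, lying face down. Noses 12 x 18 x 7 mm at both ends; black grip rib on top, 44 (x) x 18 (y) mm, 20 to 42 mm above the origin (underside centre). Side notches 13 x 7 mm at x = -39 (+y side), +39 (-y side) fit that mould's lugs, 1.5 mm play, either way round; home = origin 22 mm above the mould's. On other moulds it stays 8 mm up.
- bar_a: Loose brass core bar, 42 mm long (its x), 14 x 14 mm square with 2 mm bevels, 50 g; may be absent. Origin: its centre, 7 mm above the bench as it lies. Belongs in the pocket of mould_a, flat, centre 24 mm above that mould's origin, so 9 mm proud of the parting face; any long face up, either end first.
- bar_b: Loose brass core bar, 54 mm long (its x), 14 x 14 mm square with 2 mm bevels, 50 g; may be absent. Origin: its centre, 7 mm above the bench as it lies. Belongs in the pocket of mould_b, flat, centre 24 mm above that mould's origin, so 9 mm proud of the parting face; any long face up, either end first.
- bar_c: Loose brass core bar, 66 mm long (its x), 14 x 14 mm square with 2 mm bevels, 50 g; may be absent. Origin: its centre, 7 mm above the bench as it lies. Belongs in the pocket of mould_c, flat, centre 24 mm above that mould's origin, so 9 mm proud of the parting face; any long face up, either end first.
- bar_d: Loose brass core bar, 78 mm long (its x), 14 x 14 mm square with 2 mm bevels, 50 g; may be absent. Origin: its centre, 7 mm above the bench as it lies. Belongs in the pocket of mould_d, flat, centre 24 mm above that mould's origin, so 9 mm proud of the parting face; any long face up, either end first.
- small_beaker: Empty small glass beaker, 57 x 54 x 69 mm high, standing right of the work; origin centre of its underside. Not part of the job.
- blue_vial: Small vial with blue cap, 24 mm in diameter, 50 mm high, standing right of the work; origin centre of its underside. Not part of the job.
- bench_timer: White bench timer, 55 x 65 x 18 mm, lying behind the work on the left; origin centre of its underside. Not part of the job.

How it is judged:
By the outcome, as a careful person would: the job done as asked, in the order asked, and still so for the second after the job is handed in, with the robot touching nothing.
Of bar_a, bar_b, bar_c, bar_d only 2 to 4 are there at a start; the rules pass over those that are not, and their reading is None.
At some moment in a run one of bar_a, bar_b, bar_c, bar_d, cap_a, cap_b, cap_c, cap_d may be knocked a few centimetres aside while the robot is not near it.
Once in a run the grip may slacken for a moment while it holds something.
It also fails if it takes over 210 s, if anything falls off the work surface, if the arm or the gripper's body presses on something with over 40 N, if the wrist force passes 120 N, or if a joint passes its speed limit or range.

## Working session

There is one attempt and no reset: what is moved stays moved. The work goes in short steps, Python scripts to look and compute and a tool call to move; the robot and the scene stay as the last step left them, time stands still between calls to the robot, and variables do not carry over. Pictures are saved under pics/ and viewed, and the job is handed in when it is done.

Besides the shell and the picture viewer there is one more tool, called as a command line: name --argument value ..., lists and objects as JSON in quotes. jog_arm: Moves the arm, as the interface text tells. Its arguments: {"type":"object","properties":{"series":{"type":"array","items":{"type":"array"}},"squeeze":{"type":"number"}},"required":["series"]}

```bash
ls; mkdir -p pics
python3 - <<'E'
from cell import status, eyes, job
import cv2,numpy as np
print(status.observe())
for n in ["scene","top","wrist"]:
    d=eyes.read_camera(n); cv2.imwrite(f"pics/{n}0.png",d["img"][:,:,::-1]); print(n,d["camera_matrix"],d.get("T",d.get("tool_from_camera")))
    np.savez(f"pics/{n}0.npz",**d)
E
```

```text
pics
{'time': 0.0, 'qpos': array([ 1.15898832e+00,  3.42738777e-01,  1.52503156e+00, -4.73787927e-07,
        1.27539206e+00, -1.45979044e-01]), 'qvel': array([ 1.02735585e-04,  7.87498914e-05, -6.60647860e-05, -3.10667106e-05,
        1.26011382e-03, -3.02570052e-03]), 'joint_efforts': array([-2.51216705e-03, -4.31259942e+01, -2.44205046e+01,  7.14538177e-02,
        5.63717773e-02, -8.45825571e-05]), 'tool_pos': array([0.13772358, 0.50618623, 0.22603156]), 'tool_rot': array([-3.14003954e+00, -2.27889060e-04,  2.87576365e+00]), 'contact_force': array([ 0.22332582, -0.15149098,  0.21548878]), 'torque': array([ 0.02051891, -0.00494099,  0.0385799 ]), 'opening': 0.09174581092033965}
scene [[363.61256796   0.         328.40445483]
 [  0.         363.61256796 200.86670768]
 [  0.           0.           1.        ]] [[ 0.51294229 -0.38187228  0.76880672 -0.33425343]
 [-0.85832958 -0.21493988  0.46590898 -0.53838006]
 [-0.0126705  -0.89887397 -0.43802402  0.57510801]
 [ 0.          0.          0.          1.        ]]
top [[436.44021857   0.         318.20359532]
 [  0.         436.44021857 200.11160252]
 [  0.           0.           1.        ]] [[-2.07155236e-02 -9.80975327e-01  1.93024024e-01  3.13099808e-01]
 [-9.99779932e-01  2.09648109e-02 -7.51215178e-04 -1.54813738e-02]
 [-3.30978861e-03 -1.92997108e-01 -9.81193743e-01  1.36866948e+00]
 [ 0.00000000e+00  0.00000000e+00  0.00000000e+00  1.00000000e+00]]
wrist [[338.33522744   0.         318.06347291]
 [  0.         338.33522744 200.91556532]
 [  0.           0.           1.        ]] [[-1.02715726e-04 -9.70018003e-01 -2.43033048e-01  6.55782849e-02]
 [ 9.99999867e-01 -2.22349432e-04  4.64822545e-04 -7.72539815e-04]
 [-5.04924497e-04 -2.43032968e-01  9.70017897e-01 -1.58109141e-01]
 [ 0.00000000e+00  0.00000000e+00  0.00000000e+00  1.00000000e+00]]
```

View pics/top0.png

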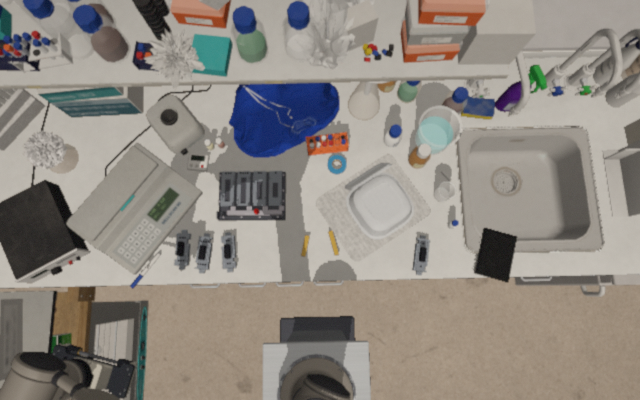

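View pics/scene0.png

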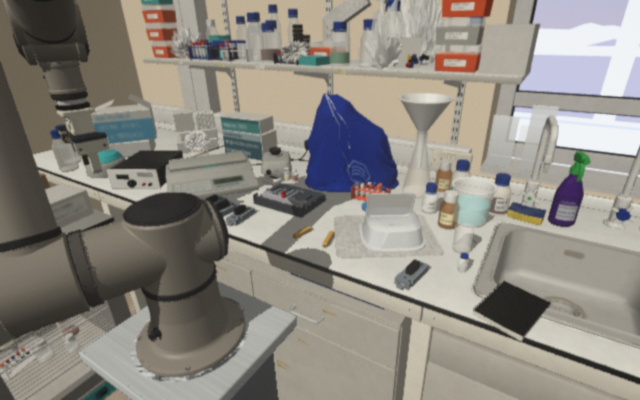

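View pics/wrist0.png

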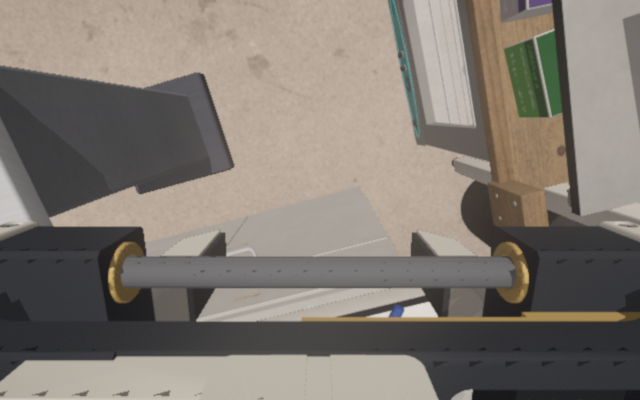

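The top view shows the carrier near (252,195), caps near (182,249), (204,252), (229,250) and (421,253), and two bars near (305,244) and (333,241). Next I'll enlarge it.

```bash
cat > h.py <<'E'
import numpy as np,cv2
def load(n): return dict(np.load(f"pics/{n}.npz"))
def topray(d,uv,z,T=None):
    K=d["camera_matrix"];T=d["T"] if T is None else T
    uv=np.atleast_2d(np.array(uv,float))
    r=np.c_[(uv[:,0]-K[0,2])/K[0,0],(uv[:,1]-K[1,2])/K[1,1],np.ones(len(uv))]@T[:3,:3].T
    s=(z-T[2,3])/r[:,2]; return T[:3,3]+r*s[:,None]
def pcl(d,T=None):
    K=d["camera_matrix"];T=d["T"] if T is None else T
    v,u=np.mgrid[:400,:640];z=d["range_z"]
    p=np.stack([(u-K[0,2])/K[0,0]*z,(v-K[1,2])/K[1,1]*z,z],-1)
    return p@T[:3,:3].T+T[:3,3]
def rpy(r):
    from scipy.spatial.transform import Rotation as R
    return R.from_euler('xyz',r).as_matrix()
def wristT(d):
    M=np.eye(4);M[:3,:3]=rpy(d["rot"]);M[:3,3]=d["pos"];return M@d["tool_from_camera"]
def snap(n,name):
    from cell import status,eyes
    s=status.observe();d=eyes.read_camera(n);d["pos"]=s["tool_pos"];d["rot"]=s["tool_rot"]
    if n=="wrist": d["T"]=wristT(d)
    np.savez(f"pics/{name}.npz",**d);cv2.imwrite(f"pics/{name}.png",d["img"][:,:,::-1]);return d
def crop(d,name,x0,y0,x1,y1,s):
    im=cv2.resize(d["img"][y0:y1,x0:x1,::-1],None,fx=s,fy=s,interpolation=cv2.INTER_CUBIC);cv2.imwrite(f"pics/{name}.png",im)
E
python3 - <<'E'
from h import *
d=load("top0"); crop(d,"t0a",160,140,360,280,4)
P=pcl(d)
for uv in [(197,162),(305,244),(333,241),(182,249),(204,252),(229,250),(421,253),(252,195),(338,163),(256,211),(453,223),(443,190)]:
    print(uv,P[uv[1],uv[0]].round(3))
E
```

```text
(197, 162) [0.713 0.372 0.013]
(305, 244) [0.442 0.027 0.012]
(333, 241) [ 0.449 -0.06   0.012]
(182, 249) [0.432 0.4   0.041]
(204, 252) [0.421 0.333 0.041]
(229, 250) [0.426 0.257 0.043]
(421, 253) [ 0.404 -0.324  0.043]
(252, 195) [0.602 0.194 0.008]
(338, 163) [ 0.704 -0.083 -0.002]
(256, 211) [0.538 0.171 0.074]
(453, 223) [ 0.493 -0.427  0.046]
(443, 190) [ 0.607 -0.417  0.001]
```

View pics/t0a.png

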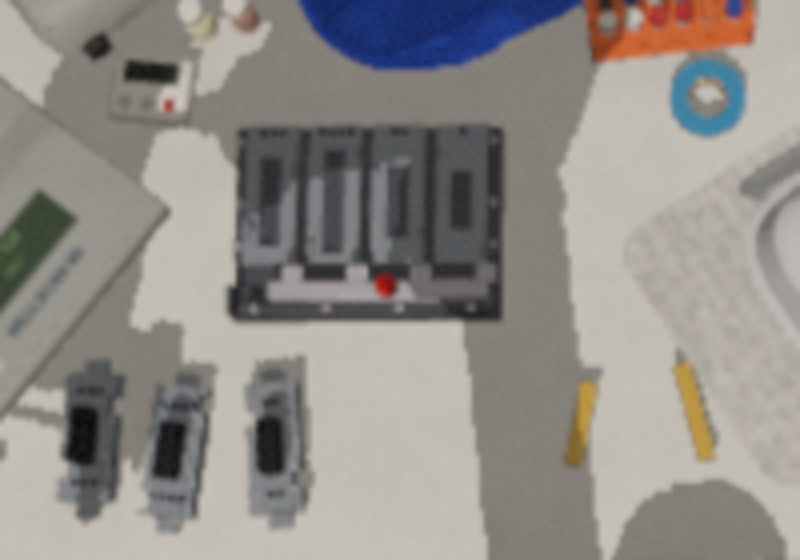

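```bash
cat >> h.py <<'E'
def go(p,yaw,pos=None,rot=None):
    """tool-frame shift/turn from current measured pose to p, pointing down with yaw"""
    from scipy.spatial.transform import Rotation as R
    if pos is None:
        from cell import status
        s=status.observe();pos,rot=s["tool_pos"],s["tool_rot"]
    A=R.from_euler('xyz',rot);B=R.from_euler('xyz',[np.pi,0,yaw])
    sh=A.inv().apply(np.array(p)-pos);rv=(A.inv()*B).as_rotvec()
    print("shift",sh.round(4).tolist(),"turn",rv.round(4).tolist(),"dist",round(float(np.linalg.norm(sh)),3))
E
python3 -c "
from h import *
go([.49,.2,.25],3.1416)"
```

```text
shift [-0.4203, -0.203, -0.0236] turn [-0.0011, -0.0003, -0.2658] dist 0.467
```

jog_arm --series '[[-0.2,[-0.42,-0.203,-0.024],[0,0,-0.266]],[-0.2,[-0.42,-0.203,-0.024],[0,0,-0.266]],[-0.2,[-0.42,-0.203,-0.024],[0,0,-0.266]],[-0.2,[-0.42,-0.203,-0.024],[0,0,-0.266]],[-0.2,[-0.42,-0.203,-0.024],[0,0,-0.266]],[-0.2,[-0.42,-0.203,-0.024],[0,0,-0.266]],[-0.2,[-0.42,-0.203,-0.024],[0,0,-0.266]],[-0.2,[-0.42,-0.203,-0.024],[0,0,-0.266]],[-0.2,[-0.42,-0.203,-0.024],[0,0,-0.266]],[-0.2,[-0.42,-0.203,-0.024],[0,0,-0.266]],[-0.2,[-0.42,-0.203,-0.024],[0,0,-0.266]],[-0.2,[-0.42,-0.203,-0.024],[0,0,-0.266]]]'

```text
time: 1.15
tool_pos: [0.493, 0.1968, 0.2505]
tool_rot: [-3.141, 0.001, 3.139]
contact_force: [-0.3, 0.7, 0.4]
opening: 0.0367
```

Run:
```python
from h import *
from cell import status
s=status.observe();print(s["qpos"].round(3),s["qvel"].round(3),s["tool_pos"].round(4))
d=snap("wrist","w1")
```

```text
[ 2.360e-01  3.350e-01  1.468e+00 -1.000e-03  1.338e+00 -1.331e+00] [-0.283  0.149 -0.232  0.029  0.114 -0.275] [0.493  0.1968 0.2505]
```

View pics/w1.png

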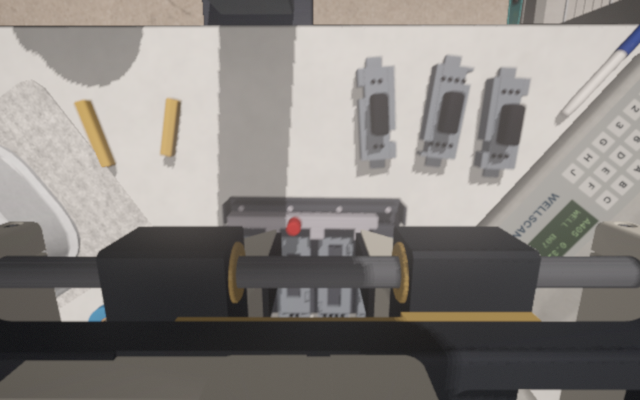

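The wrist view shows both bars at (93,133) and (170,127), and three caps at (377,113), (446,112) and (503,122). The arm was still settling, so I'll retake it and measure.

```bash
cat >> h.py <<'E'
def blobs(d,mask,zp,amin=60):
    n,l,st,c=cv2.connectedComponentsWithStats(mask.astype(np.uint8))
    out=[]
    for i in range(1,n):
        if st[i,4]<amin: continue
        cs,_=cv2.findContours((l==i).astype(np.uint8),cv2.RETR_EXTERNAL,cv2.CHAIN_APPROX_NONE)
        pts=cs[0][:,0].astype(float)
        w=topray(d,pts,zp)[:,:2]*1000
        (cx,cy),(a,b),th=cv2.minAreaRect(w.astype(np.float32))
        if a<b: a,b,th=b,a,th+90
        th=(th+90)%180-90
        out.append((c[i].round(0).tolist(),(round(cx,1),round(cy,1)),(round(a,1),round(b,1)),round(th,1)))
    return out
def yellow(d):
    h=cv2.cvtColor(d["img"],cv2.COLOR_RGB2HSV)
    return (h[...,0]>12)&(h[...,0]<30)&(h[...,1]>120)&(h[...,2]>90)
def dark(d,t=60):
    return d["img"].max(2)<t
E
python3 - <<'E'
from h import *
from cell import status
d=snap("wrist","w2"); s=status.observe();print(s["tool_pos"].round(4),abs(s["qvel"]).max())
m=yellow(d);m[220:]=0
print(*blobs(d,m,.012,60),sep="\n")
crop(d,"w2a",340,40,540,190,4)
P=pcl(d)
for u,v in [(376,112),(446,112),(505,122),(97,130),(170,127),(300,60)]: print(P[v,u].round(4))
t=snap("top","t2");m=yellow(t)
print(*blobs(t,m,.014,30),sep="\n")
E
```

```text
[0.4919 0.198  0.2501] 0.06444227212454252
([91.0, 117.0], (432.4, -62.1), (48.9, 16.7), 13.4)
[0.4247 0.2565 0.0409]
[0.425  0.3314 0.0372]
[0.4357 0.3983 0.0315]
[ 0.4429 -0.0574  0.0134]
[0.4399 0.0269 0.0143]
[0.3673 0.1756 0.0006]
([367.0, 49.0], (1099.8, -193.1), (39.3, 24.3), 17.9)
([385.0, 85.0], (962.4, -251.0), (51.5, 23.7), -79.2)
([475.0, 116.0], (849.8, -540.0), (98.5, 8.4), 80.0)
([416.0, 158.0], (708.3, -333.8), (50.7, 42.7), 41.2)
([333.0, 243.0], (444.9, -60.2), (73.6, 11.5), 14.4)
([305.0, 245.0], (437.4, 28.3), (61.2, 9.8), -12.2)
([82.0, 330.0], (192.7, 700.5), (181.8, 26.5), 0.7)
([76.0, 393.0], (25.8, 700.3), (41.1, 25.1), -1.1)
```

View pics/w2a.png

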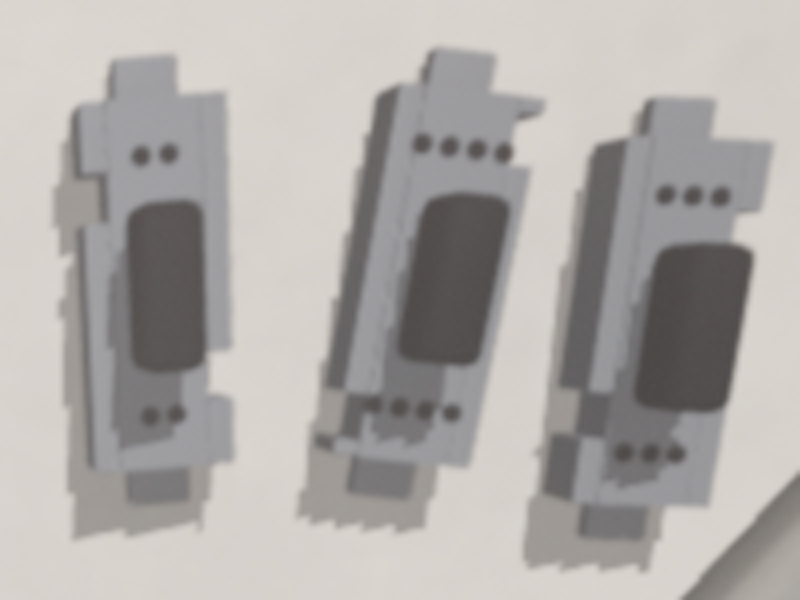

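The dots identify the caps: b (2), d (4) and c (3). The lone right-hand cap should be a. Now the bars and carrier in detail.

```bash
cat >> h.py <<'E'
def yel2(d):
    a=d["img"].astype(int); return (a[...,0]-a[...,2]>50)&(a[...,0]>80)&(a[...,1]-a[...,2]>25)
E
python3 - <<'E'
from h import *
for n in("w2",):
    d=load(n)
    for z in (.007,.014):
        m=yel2(d);m[200:]=0
        print(*blobs(d,m,z,150),sep="\n")
    print(d["img"][130,95],d["img"][127,170])
t=load("top0");print(*blobs(t,yel2(t),.010,30),sep="\n")
go([.62,.19,.27],3.1416)
E
```

```text
([170.0, 124.0], (438.0, 24.2), (65.9, 14.4), -13.6)
([96.0, 130.0], (444.8, -62.6), (78.1, 19.1), 13.8)
([170.0, 124.0], (437.8, 27.2), (64.7, 14.1), -13.6)
([96.0, 130.0], (444.5, -58.1), (76.8, 18.7), 13.8)
[203 171 107] [202 171 113]
([450.0, 16.0], (1212.7, -488.5), (222.0, 47.2), 87.6)
([201.0, 18.0], (1227.9, 384.2), (180.8, 50.9), 86.8)
([7.0, 47.0], (1134.3, 1035.3), (23.2, 18.7), 88.7)
([367.0, 49.0], (1100.9, -191.7), (38.6, 27.9), 40.4)
([429.0, 55.0], (1071.3, -411.0), (183.3, 31.0), -87.5)
([385.0, 85.0], (963.9, -253.4), (55.8, 29.3), -76.3)
([475.0, 116.0], (851.3, -541.7), (99.0, 8.5), 80.0)
([330.0, 145.0], (766.3, -51.0), (132.6, 62.0), -82.1)
([416.0, 159.0], (709.8, -338.4), (54.0, 52.1), -40.3)
([333.0, 242.0], (445.3, -60.3), (75.5, 14.0), 13.8)
([305.0, 245.0], (438.9, 27.5), (63.7, 13.8), -9.6)
([71.0, 316.0], (231.8, 738.9), (182.4, 96.6), 0.1)
shift [-0.1297, -0.0091, -0.02] turn [0.0001, -0.0012, -0.0026] dist 0.132
```

jog_arm --series '[[-0.2,[-0.13,-0.009,-0.03],[0,0,0]],[-0.2,[-0.13,-0.009,-0.03],[0,0,0]],[-0.2,[-0.13,-0.009,-0.03],[0,0,0]],[-0.2,[-0.13,-0.009,-0.03],[0,0,0]],[-0.2,[-0.13,-0.009,-0.03],[0,0,0]],[-0.2,[-0.13,-0.009,-0.03],[0,0,0]],[-0.2,[-0.13,-0.009,-0.03],[0,0,0]]]'

```text
time: 1.88
tool_pos: [0.6181, 0.1926, 0.2804]
tool_rot: [3.141, -0.002, -3.14]
contact_force: [-0.1, -0.8, 0.5]
opening: 0.0365
```

Run:
```python
from h import *
from cell import status
d=snap("wrist","w3"); s=status.observe();print(s["tool_pos"].round(4),s["tool_rot"].round(4),abs(s["qvel"]).max())
crop(d,"w3a",200,20,440,200,3)
```

```text
[0.6181 0.1925 0.2808] [ 3.1415e+00 -1.0000e-03 -3.1398e+00] 0.008512977993156604
```

View pics/w3.png

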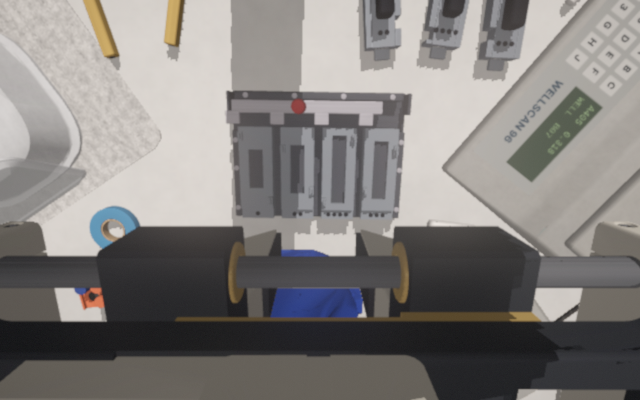

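Run:
```python
from h import *
d=load("w3"); crop(d,"w3b",220,85,420,225,4)
```

```text
(no output)
```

View pics/w3b.png

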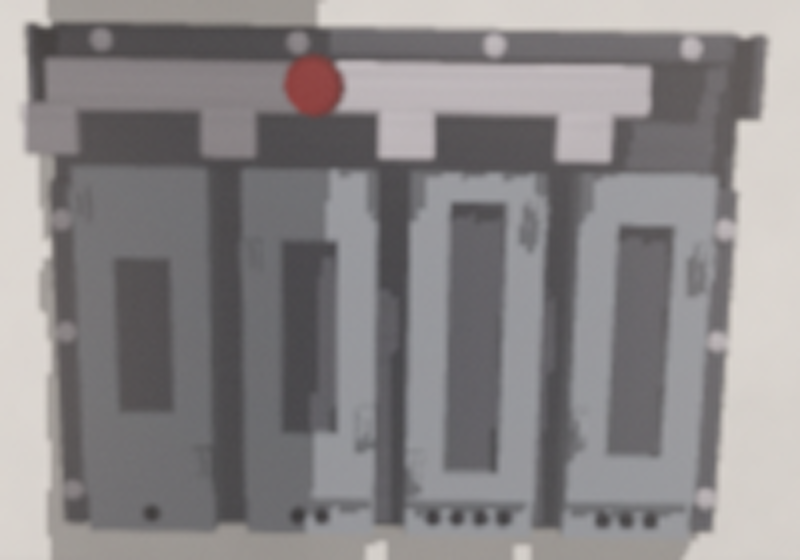

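Run:
```python
from h import *
d=load("w3")
f=lambda q,z:topray(d,(np.array(q,float)+.5)/4-.5+[220,85],z)*1000
Q=dict(a=[(113,258),(170,258),(174,411),(119,411)],b=[(282,241),(337,241),(337,432),(282,432)],d=[(450,203),(506,205),(498,471),(444,471)],c=[(621,227),(675,227),(661,456),(607,456)])
C=[]
for k,q in Q.items():
    w=f(q,.032)[:,:2]; fr=w[:2].mean(0);re=w[2:].mean(0); C.append(w.mean(0))
    print(k,w.mean(0).round(1),"len",np.linalg.norm(re-fr).round(1),"wid",np.linalg.norm(w[0]-w[1]).round(1),np.linalg.norm(w[3]-w[2]).round(1),"ang",np.degrees(np.arctan2(*(re-fr)[::-1])).round(2))
C=np.array(C);print(np.diff(C,axis=0),C.mean(0))
g=np.polyfit([-75,-25,25,75],C,1);print("row dir ang",np.degrees(np.arctan2(-g[0,0],g[0,1])),g)
# mould outlines at z .032: corners of a front-left/right etc
print("faces",f([(72,168),(208,168),(241,168),(378,175),(409,175),(548,175),(577,175),(718,178)],.032)[:,:2].round(1))
print("plate front", f([(27,25),(765,38)],.036)[:,:2].round(1))
print("knob top",f([(315,86)],.070).round(1))
P=pcl(d)
for u,v in [(300,106),(250,135),(345,180)]: print(P[v,u].round(4))
t=load("t2");a=t["img"].astype(int);m=(a[...,0]-a[...,1]>60)&(a[...,0]-a[...,2]>60);m[:200]=0;m[220:]=0
print(blobs(t,m,.07,5))
```

```text
a [613.5 116.8] len 46.6 wid 17.0 16.9 ang -0.59
b [614.2 166.8] len 58.2 wid 16.4 16.9 ang -0.76
d [614.9 216.7] len 81.4 wid 16.6 16.7 ang -0.57
c [615.8 267.1] len 69.9 wid 16.0 16.7 ang -0.85
[[ 0.70528912 50.02276183]
 [ 0.69916663 49.91227202]
 [ 0.87962704 50.43543481]] [614.60290469 191.84087274]
row dir ang -0.8634950169867693 [[1.51028299e-02 1.00204736e+00]
 [6.14602905e+02 1.91840873e+02]]
faces [[564.   97.7]
 [564.  137.7]
 [563.9 147.3]
 [565.9 187.6]
 [565.9 196.7]
 [565.8 237.5]
 [565.8 246.1]
 [566.6 287.6]]
plate front [[524.3  88.1]
 [527.5 297.7]]
knob top [[541.8 171.5  70. ]]
[0.5417 0.1732 0.0706]
[0.5737 0.1116 0.0309]
[0.6283 0.2255 0.0275]
[]
```

Everything agrees: the pocket lengths match and the pitch is 50 mm. The carrier is at (0.6146, 0.1918), yaw −0.75°, order from +y c, d, b, a. Now a close look at the bars.

```bash
python3 -c "
from h import *
go([.49,-.015,.2],3.1416)"
```

```text
shift [0.1284, -0.2073, 0.0809] turn [0.0001, -0.001, 0.0018] dist 0.257
```

jog_arm --series '[[-0.2,[0.128,-0.207,0.081],[0,0,0]],[-0.2,[0.128,-0.207,0.081],[0,0,0]],[-0.2,[0.128,-0.207,0.081],[0,0,0]],[-0.2,[0.128,-0.207,0.081],[0,0,0]],[-0.2,[0.128,-0.207,0.081],[0,0,0]],[-0.2,[0.128,-0.207,0.081],[0,0,0]],[-0.2,[0.128,-0.207,0.081],[0,0,0]],[-0.2,[0.128,-0.207,0.081],[0,0,0]],[-0.2,[0.128,-0.207,0.081],[0,0,0]],[-0.2,[0.128,-0.207,0.081],[0,0,0]]]'

```text
time: 2.77
tool_pos: [0.4926, -0.0145, 0.2007]
tool_rot: [3.141, 0.002, -3.14]
contact_force: [0.9, 0.4, 0.2]
opening: 0.0366
```

Run:
```python
from h import *
from cell import status
d=snap("wrist","w4"); s=status.observe();print(s["tool_pos"].round(4),s["tool_rot"].round(4),abs(s["qvel"]).max())
m=yel2(d);m[225:]=0
for z in(.007,.012): print(*blobs(d,m,z,150),sep="\n")
```

```text
[ 0.4927 -0.0144  0.2005] [ 3.1415e+00  1.9000e-03 -3.1397e+00] 0.008497788553687075
([359.0, 126.0], (438.5, 26.3), (65.9, 13.3), -12.8)
([271.0, 134.0], (446.1, -62.9), (78.1, 13.9), 13.7)
([359.0, 126.0], (438.4, 25.7), (65.0, 13.1), -12.8)
([271.0, 134.0], (445.8, -62.2), (77.0, 13.7), 13.7)
```

View pics/w4.png

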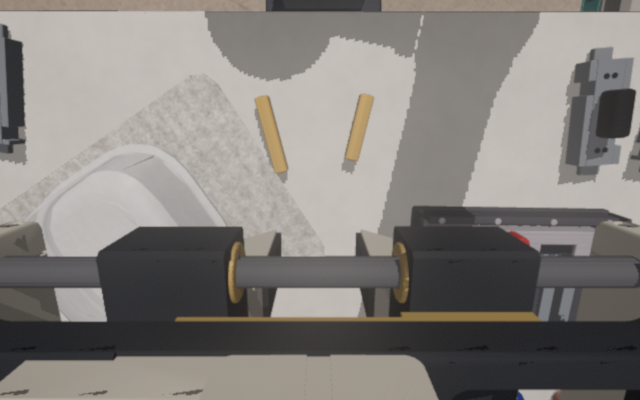

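Run:
```python
from h import *
t=load("top0");P=pcl(t).reshape(-1,3)
m=(P[:,0]>.36)&(P[:,0]<.62)&(P[:,1]<-.05)&(P[:,1]>-.25);Q=P[m]
for y in np.arange(-.25,-.05,.025):
    print(round(y,3),[round(float(Q[(abs(Q[:,1]-y-.0125)<.0125)&(abs(Q[:,0]-x-.0125)<.0125)][:,2].max(initial=0)),3) for x in np.arange(.36,.62,.025)])
go([.4385,.026,.1],np.pi+np.radians(-12.8))
go([.4385,.026,.0065],np.pi+np.radians(-12.8))
```

```text
-0.25 [0.006, 0.008, 0.007, 0.009, 0.067, 0.072, 0.076, 0.075, 0.075, 0.076, 0.075]
-0.225 [0.008, 0.009, 0.009, 0.016, 0.071, 0.075, 0.074, 0.074, 0.074, 0.076, 0.076]
-0.2 [0.009, 0.006, 0.009, 0.017, 0.071, 0.075, 0.075, 0.075, 0.074, 0.074, 0.073]
-0.175 [0.006, 0.01, 0.011, 0.012, 0.061, 0.074, 0.075, 0.074, 0.074, 0.11, 0.112]
-0.15 [0.008, 0.01, 0.01, 0.01, 0.014, 0.048, 0.068, 0.075, 0.074, 0.112, 0.106]
-0.125 [0.007, 0.008, 0.01, 0.01, 0.009, 0.011, 0.02, 0.05, 0.059, 0.107, 0.076]
-0.1 [0.007, 0.006, 0.009, 0.011, 0.01, 0.01, 0.009, 0.009, 0.01, 0.013, 0.01]
-0.075 [0.007, 0.019, 0.019, 0.02, 0.018, 0.008, 0.012, 0.01, 0.009, 0.008, 0.007]
shift [0.0543, 0.0405, 0.1004] turn [0.0003, 0.0019, 0.2253] dist 0.121
shift [0.0545, 0.0404, 0.1939] turn [0.0003, 0.0019, 0.2253] dist 0.205
```

jog_arm --series '[[-0.2,[0.0545,0.0405,0.1],[0,0,0.225]],[-0.2,[0.0545,0.0405,0.1],[0,0,0.225]],[-0.2,[0.0545,0.0405,0.1],[0,0,0.225]],[-0.2,[0.0545,0.0405,0.12],[0,0,0.225]],[-0.2,[0.0545,0.0405,0.14],[0,0,0.225]],[-0.2,[0.0545,0.0405,0.16],[0,0,0.225]],[-0.2,[0.0545,0.0405,0.175],[0,0,0.225]],[-0.2,[0.0545,0.0405,0.185],[0,0,0.225]],[-0.2,[0.0545,0.0405,0.19],[0,0,0.225]],[-0.2,[0.0545,0.0405,0.193],[0,0,0.225]],[-0.2,[0.0545,0.0405,0.193],[0,0,0.225]]]'

```text
time: 3.73
tool_pos: [0.4377, 0.0255, 0.0066]
tool_rot: [3.141, 0.0, 2.918]
contact_force: [-0.5, -1.4, 0.7]
opening: 0.0365
```

Run:
```python
from h import *
go([.4385,.026,.0065],np.pi+np.radians(-12.8))
d=snap("wrist","w5")
```

```text
shift [-0.0006, 0.0007, 0.0001] turn [0.0001, 0.0, -0.0003] dist 0.001
```

View pics/w5.png

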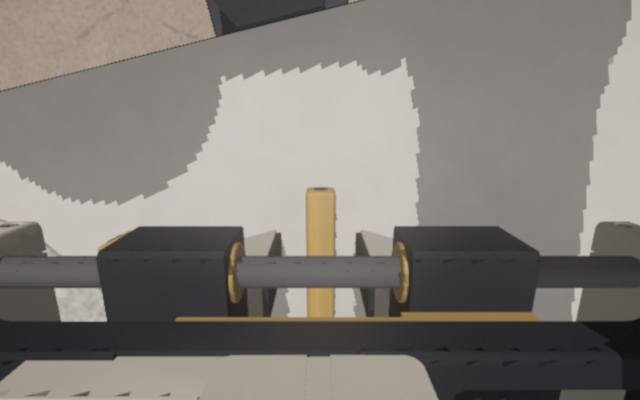

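jog_arm --series '[[-1,[0,0,0],[0,0,0]],[-1,[0,0,0],[0,0,0]],[-1,[0,0,0],[0,0,0]],[-1,[0,0,0],[0,0,0]],[-1,[0,0,-0.02],[0,0,0]],[-1,[0,0,-0.05],[0,0,0]],[-1,[0,0,-0.09],[0,0,0]],[-1,[0,0,-0.1],[0,0,0]],[-1,[0,0,-0.1],[0,0,0]]]' --squeeze 35

```text
time: 4.53
tool_pos: [0.4394, 0.0246, 0.1097]
tool_rot: [3.141, 0.007, 2.917]
contact_force: [-0.5, 0.3, -0.9]
opening: 0.013
```

Run:
```python
from h import *
d=snap("wrist","w6")
# bar-end position in tool frame at tool z = tip-ish
def end(d,zt):
    m=yel2(d);m[:,:295]=0;m[:,345:]=0;m[260:]=0;m[:100]=0
    v=np.where(m.any(1))[0].min();u=np.where(m[v+4])[0].mean();K=d["camera_matrix"];T=d["tool_from_camera"]
    print("px",u,v, "tool", topray(d,[(u,v)],zt,T).round(4))
end(load("w5"),-.0075);end(d,-.0075)
yaw=np.pi-np.radians(.75)
cy=np.array([.6146,.1918]);a=np.radians(-.75);R=np.array([[np.cos(a),-np.sin(a)],[np.sin(a),np.cos(a)]])
for y in(75,25,-25,-75):print(y,(cy+R@[0,y/1000]).round(4))
p=cy+R@[0,.075]
go([*p,.107],yaw)
```

```text
px 320.0 188 tool [[ 0.0339  0.0002 -0.0075]]
px 318.0 188 tool [[ 0.0339 -0.0007 -0.0075]]
75 [0.6156 0.2668]
25 [0.6149 0.2168]
-25 [0.6143 0.1668]
-75 [0.6136 0.1168]
shift [-0.119, 0.2755, 0.0014] turn [0.0001, 0.0035, -0.2118] dist 0.3
```

jog_arm --series '[[-1,[-0.119,0.2755,0],[0,0,-0.212]],[-1,[-0.119,0.2755,0],[0,0,-0.212]],[-1,[-0.119,0.2755,0],[0,0,-0.212]],[-1,[-0.119,0.2755,0],[0,0,-0.212]],[-1,[-0.119,0.2755,0],[0,0,-0.212]],[-1,[-0.119,0.2755,0],[0,0,-0.212]],[-1,[-0.119,0.2755,0],[0,0,-0.212]],[-1,[-0.119,0.2755,0],[0,0,-0.212]],[-1,[-0.119,0.2755,0],[0,0,-0.212]],[-1,[-0.119,0.2755,0],[0,0,-0.212]],[-1,[-0.119,0.2755,0],[0,0,-0.212]]]'

```text
time: 5.5
tool_pos: [0.6135, 0.2658, 0.105]
tool_rot: [-3.14, -0.003, 3.128]
contact_force: [-0.1, 0.4, 0.1]
opening: 0.0136
```

Run:
```python
from h import *
d=snap("wrist","w7");crop(d,"w7a",220,120,420,270,4)
go([.6157,.2670,.0345],np.pi-np.radians(.75))
```

```text
shift [-0.002, 0.0015, 0.0712] turn [-0.0009, -0.0023, -0.0007] dist 0.071
```

View pics/w7a.png

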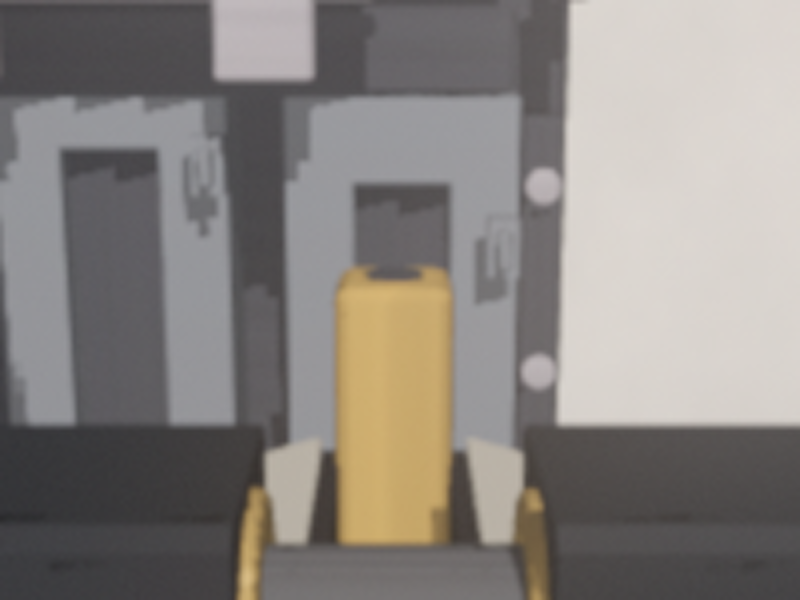

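jog_arm --series '[[-1,[-0.002,0.0015,0.025],[0,0,0]],[-1,[-0.002,0.0015,0.045],[0,0,0]],[-1,[-0.002,0.0015,0.055],[0,0,0]],[-1,[-0.002,0.0015,0.06],[0,0,0]],[-1,[-0.002,0.0015,0.064],[0,0,0]],[-1,[-0.002,0.0015,0.068],[0,0,0]],[-1,[-0.002,0.0015,0.071],[0,0,0]],[-1,[-0.002,0.0015,0.0715],[0,0,0]],[-1,[-0.002,0.0015,0.0715],[0,0,0]]]'

```text
time: 6.3
tool_pos: [0.617, 0.2685, 0.0356]
tool_rot: [3.141, 0.001, 3.129]
contact_force: [-0.4, -0.2, -0.7]
opening: 0.0132
```

Run:
```python
from h import *
go([.6157,.2670,.0345],np.pi-np.radians(.75))
```

```text
shift [0.0013, -0.0015, 0.0011] turn [0.0003, 0.0006, 0.0003] dist 0.002
```

jog_arm --series '[[-1,[0.0012,-0.001,0],[0,0,0]],[-1,[0.0012,-0.001,0],[0,0,0]],[-1,[0.0012,-0.001,0.001],[0,0,0]],[-1,[0.0012,-0.001,0.0015],[0,0,0]],[-1,[0.0012,-0.001,0.0015],[0,0,0]]]'

```text
time: 6.72
tool_pos: [0.6158, 0.2675, 0.0342]
tool_rot: [3.141, 0.001, 3.129]
contact_force: [-0.6, -0.3, 3.3]
opening: 0.0132
```

Run:
```python
from h import *
go([.6157,.2670,.0338],np.pi-np.radians(.75))
```

```text
shift [0.0001, -0.0005, 0.0004] turn [0.0003, 0.0006, 0.0003] dist 0.001
```

jog_arm --series '[[-0.4,[0,0,0],[0,0,0]],[-0.4,[0,0,0],[0,0,0]],[-0.4,[0,0,-0.005],[0,0,0]],[-0.4,[0,0,-0.03],[0,0,0]],[-0.4,[0.03,0,-0.07],[0,0,0]],[-0.4,[0.06,0,-0.11],[0,0,0]],[-0.4,[0.06,0,-0.12],[0,0,0]],[-0.4,[0.06,0,-0.12],[0,0,0]]]'

```text
time: 7.38
tool_pos: [0.5561, 0.2695, 0.1602]
tool_rot: [3.138, 0.008, 3.13]
contact_force: [0.9, 0.3, 0.1]
opening: 0.0274
```

Run:
```python
from h import *
d=snap("wrist","w8")
P=pcl(d);m=yel2(d);m[230:]=0
print(*blobs(d,m,.041,150),sep="\n")
z=P[...,2][m];print(np.percentile(z,[5,50,95]))
go([.49,-.06,.2],np.pi)
```

```text
[0.03301484 0.03982013 0.04187129]
shift [0.0621, -0.3297, -0.0436] turn [0.0023, 0.0063, -0.012] dist 0.338
```

View pics/w8.png

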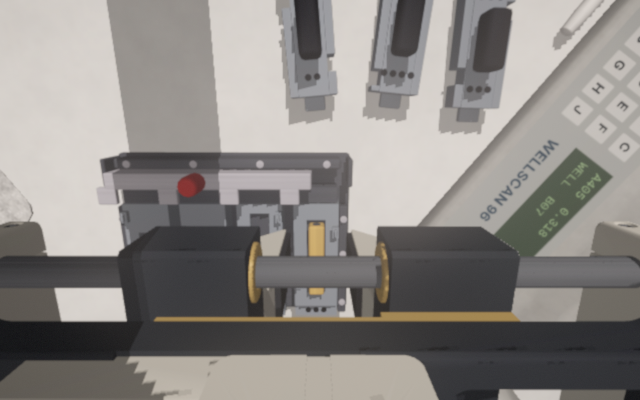

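Bar c is seated in mould c at (317,255), top at about 41 mm as required. Next is bar d.

jog_arm --series '[[-0.2,[0.062,-0.33,-0.043],[0,0,-0.012]],[-0.2,[0.062,-0.33,-0.043],[0,0,-0.012]],[-0.2,[0.062,-0.33,-0.043],[0,0,-0.012]],[-0.2,[0.062,-0.33,-0.043],[0,0,-0.012]],[-0.2,[0.062,-0.33,-0.043],[0,0,-0.012]],[-0.2,[0.062,-0.33,-0.043],[0,0,-0.012]],[-0.2,[0.062,-0.33,-0.043],[0,0,-0.012]],[-0.2,[0.062,-0.33,-0.043],[0,0,-0.012]],[-0.2,[0.062,-0.33,-0.043],[0,0,-0.012]],[-0.2,[0.062,-0.33,-0.043],[0,0,-0.012]],[-0.2,[0.062,-0.33,-0.043],[0,0,-0.012]],[-0.2,[0.062,-0.33,-0.043],[0,0,-0.012]]]'

```text
time: 8.43
tool_pos: [0.4894, -0.0599, 0.1959]
tool_rot: [3.141, -0.001, -3.141]
contact_force: [0.5, 0.0, 0.3]
opening: 0.0366
```

Run:
```python
from h import *
from cell import status
d=snap("wrist","w9");s=status.observe();print(s["tool_pos"].round(4),abs(s["qvel"]).max())
m=yel2(d);m[225:]=0
for z in(.007,.012): print(*blobs(d,m,z,150),sep="\n")
b=blobs(d,m,.0095,150)[0]
go([b[1][0]/1000,b[1][1]/1000,.0066],np.pi+np.radians(b[3]))
```

```text
[ 0.4894 -0.0596  0.196 ] 0.008519331853457436
([316.0, 138.0], (446.1, -62.3), (78.1, 13.0), 13.9)
([316.0, 138.0], (445.8, -62.3), (77.0, 12.8), 13.9)
shift [0.0433, -0.0028, 0.1895] turn [0.0009, -0.001, -0.2417] dist 0.194
```

View pics/w9.png

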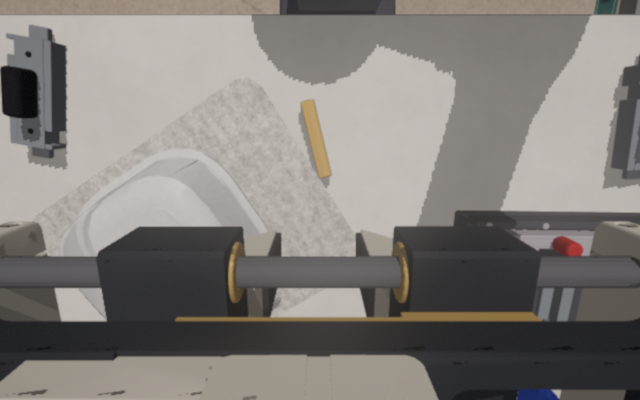

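jog_arm --series '[[-0.3,[0.0433,-0.0028,0.08],[0,0,-0.242]],[-0.3,[0.0433,-0.0028,0.08],[0,0,-0.242]],[-0.3,[0.0433,-0.0028,0.1],[0,0,-0.242]],[-0.3,[0.0433,-0.0028,0.12],[0,0,-0.242]],[-0.3,[0.0433,-0.0028,0.14],[0,0,-0.242]],[-0.3,[0.0433,-0.0028,0.16],[0,0,-0.242]],[-0.3,[0.0433,-0.0028,0.175],[0,0,-0.242]],[-0.3,[0.0433,-0.0028,0.185],[0,0,-0.242]],[-0.3,[0.0433,-0.0028,0.189],[0,0,-0.242]],[-0.3,[0.0433,-0.0028,0.189],[0,0,-0.242]],[-0.3,[0.0433,-0.0028,0.189],[0,0,-0.242]]]'

```text
time: 9.4
tool_pos: [0.4464, -0.0631, 0.0079]
tool_rot: [3.142, 0.0, -2.899]
contact_force: [-0.5, -0.4, 0.0]
opening: 0.0324
```

Run:
```python
from h import *
go([.446,-.0623,.0066],np.pi+np.radians(13.9))
d=snap("wrist","w10");crop(d,"w10a",220,120,420,270,4)
```

```text
shift [0.0002, 0.0008, 0.0013] turn [0.0001, 0.0001, 0.0] dist 0.002
```

View pics/w10a.png

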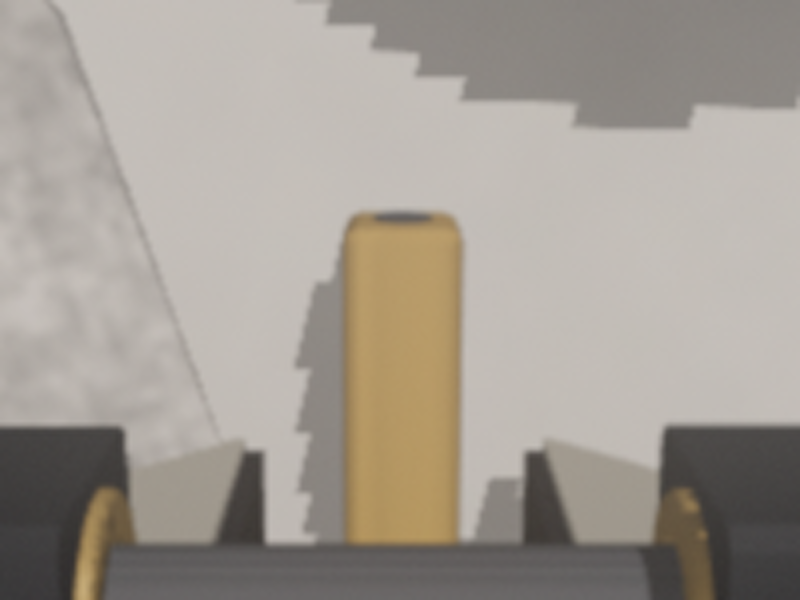

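Bar d is centred between the fingers (bar at u≈403, pads 265 to 525). Going 1.2 mm lower and gripping.

jog_arm --series '[[-0.3,[0,0.0008,0.0012],[0,0,0]],[-1,[0,0.0008,0.0012],[0,0,0]],[-1,[0,0.0008,0.0012],[0,0,0]],[-1,[0,0.0008,0.0012],[0,0,0]],[-1,[0,0.0008,0.0012],[0,0,0]],[-1,[0,0.0008,-0.02],[0,0,0]],[-1,[0,0.0008,-0.05],[0,0,0]],[-1,[0,0.0008,-0.09],[0,0,0]],[-1,[0,0.0008,-0.1],[0,0,0]],[-1,[0,0.0008,-0.1],[0,0,0]],[-1,[0,0.0008,-0.1],[0,0,0]]]'

```text
time: 10.37
tool_pos: [0.4458, -0.063, 0.1078]
tool_rot: [-3.141, 0.001, -2.901]
contact_force: [-0.7, 0.0, -0.2]
opening: 0.0131
```

```bash
cat >> h.py <<'E'
def end(d,zt=-.0075):
    m=yel2(d);m[:,290:350]=m[:,290:350];m[:,:290]=0;m[:,350:]=0;m[225:]=0;m[:100]=0
    v=np.where(m.any(1))[0].min();u=np.where(m[v+6])[0].mean();T=d["tool_from_camera"]
    print("px",u,v,"tool",topray(d,[(u,v)],zt,T).round(4))
E
python3 - <<'E'
from h import *
d=snap("wrist","w11");end(load("w10"));end(d)
go([.6150,.2168,.107],np.pi-np.radians(.75))
E
```

```text
px 320.5 174 tool [[ 0.0406  0.0008 -0.0075]]
px 317.5 175 tool [[ 0.0401 -0.0006 -0.0075]]
shift [-0.2317, 0.231, -0.0002] turn [0.0006, -0.0012, 0.2542] dist 0.327
```

jog_arm --series '[[-1,[-0.2317,0.231,0],[0,0,0.254]],[-1,[-0.2317,0.231,0],[0,0,0.254]],[-1,[-0.2317,0.231,0],[0,0,0.254]],[-1,[-0.2317,0.231,0],[0,0,0.254]],[-1,[-0.2317,0.231,0],[0,0,0.254]],[-1,[-0.2317,0.231,0],[0,0,0.254]],[-1,[-0.2317,0.231,0],[0,0,0.254]],[-1,[-0.2317,0.231,0],[0,0,0.254]],[-1,[-0.2317,0.231,0],[0,0,0.254]],[-1,[-0.2317,0.231,0],[0,0,0.254]],[-1,[-0.2317,0.231,0],[0,0,0.254]],[-1,[-0.2317,0.231,0],[0,0,0.254]]]'

```text
time: 11.42
tool_pos: [0.6146, 0.2153, 0.1063]
tool_rot: [-3.141, -0.003, 3.128]
contact_force: [-0.2, -0.3, -1.2]
opening: 0.0136
```

jog_arm --series '[[-1,[0,0,0.02],[0,0,0]],[-1,[0,0,0.03],[0,0,0]],[-1,[0,0,0.035],[0,0,0]],[-1,[0,0,0.035],[0,0,0]],[-1,[0,0,0.035],[0,0,0]]]'

```text
time: 11.83
tool_pos: [0.6156, 0.216, 0.0728]
tool_rot: [-3.142, -0.0, 3.128]
contact_force: [-0.4, 0.1, 0.1]
opening: 0.0132
```

Run:
```python
from h import *
d=snap("wrist","w12");crop(d,"w12a",220,120,420,270,4);end(d)
go([.6150,.2168,.0343],np.pi-np.radians(.75))
```

```text
px 317.5 174 tool [[ 0.0405 -0.0008 -0.0075]]
shift [0.001, 0.0004, 0.039] turn [0.0002, 0.0007, -0.0003] dist 0.039
```

View pics/w12a.png

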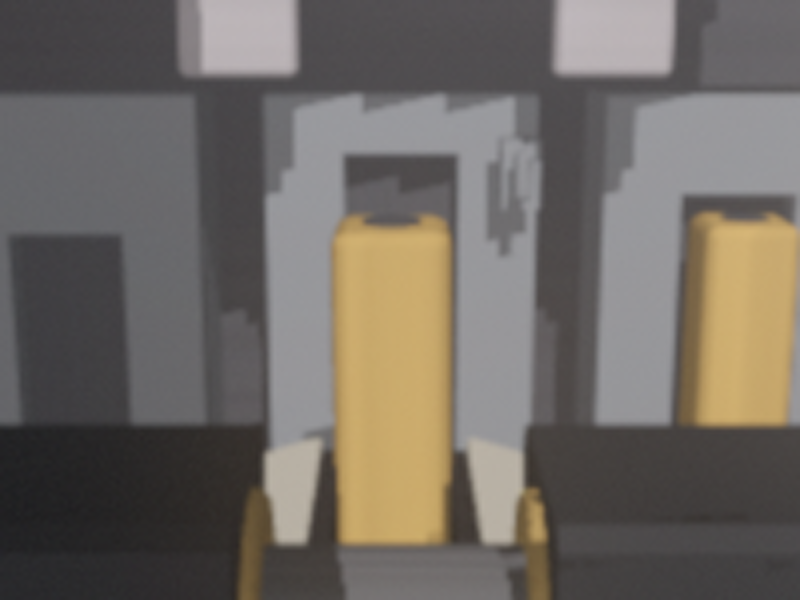

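jog_arm --series '[[-1,[0.0008,0.0009,0.015],[0,0,0]],[-1,[0.0008,0.0009,0.023],[0,0,0]],[-1,[0.0008,0.0009,0.029],[0,0,0]],[-1,[0.0008,0.0009,0.033],[0,0,0]],[-1,[0.0008,0.0009,0.036],[0,0,0]],[-1,[0.0008,0.0009,0.038],[0,0,0]],[-1,[0.0008,0.0009,0.039],[0,0,0]],[-1,[0.0008,0.0009,0.039],[0,0,0]],[-1,[0.0008,0.0009,0.039],[0,0,0]]]'

```text
time: 12.63
tool_pos: [0.6152, 0.2177, 0.0341]
tool_rot: [3.141, 0.001, 3.129]
contact_force: [1.1, -0.3, 0.1]
opening: 0.0132
```

jog_arm --series '[[-1,[0,0,0.0005],[0,0,0]],[-0.4,[0,0,0.0005],[0,0,0]],[-0.4,[0,0,0],[0,0,0]],[-0.4,[0,0,-0.005],[0,0,0]],[-0.4,[0,0,-0.03],[0,0,0]],[-0.4,[0,0,-0.07],[0,0,0]],[-0.4,[0,0,-0.11],[0,0,0]],[-0.4,[0,0,-0.15],[0,0,0]],[-0.4,[0.02,0,-0.19],[0,0,0]],[-0.4,[0.02,0,-0.21],[0,0,0]],[-0.4,[0.02,0,-0.21],[0,0,0]]]'

```text
time: 13.55
tool_pos: [0.5965, 0.2186, 0.2513]
tool_rot: [3.139, 0.012, 3.129]
contact_force: [0.6, 0.9, 0.8]
opening: 0.0273
```

Run:
```python
from h import *
from cell import status
d=snap("wrist","w13");s=status.observe();print(s["tool_pos"].round(4),abs(s["qvel"]).max())
P=pcl(d);m=yel2(d);m[226:]=0
print(*blobs(d,m,.041,150),sep="\n")
print(np.percentile(P[...,2][m],[5,50,95]))
t=snap("top","t13");print(*[b for b in blobs(t,yel2(t),.012,25) if 300<b[1][0]<700],sep="\n")
crop(t,"t13a",160,140,460,280,2.6)
```

```text
[0.5959 0.2183 0.2479] 0.06862825087202587
([317.0, 190.0], (614.0, 216.7), (77.8, 12.6), -0.5)
([361.0, 191.0], (614.9, 266.3), (65.2, 13.9), -0.8)
[0.03657517 0.04082007 0.04221113]
([242.0, 193.0], (608.3, 225.3), (59.0, 12.8), 0.7)
```

View pics/w13.png

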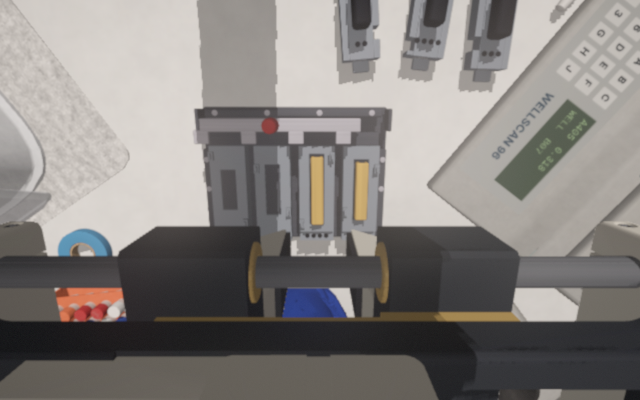

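View pics/t13a.png

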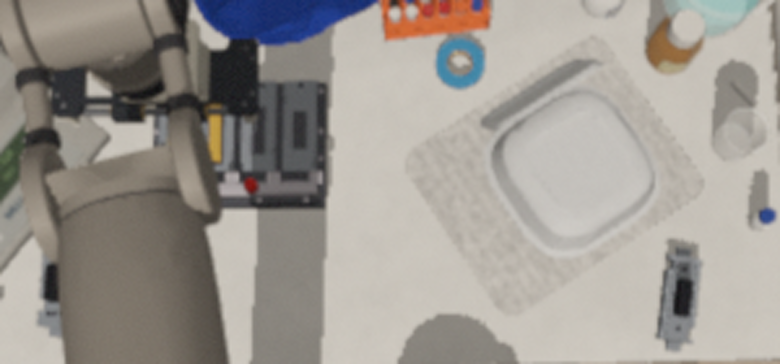

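Both bars are seated, with centres matching the pockets and tops at 41 mm, and no other bar is visible. Now the three left caps.

```bash
python3 -c "
from h import *
go([.50,.33,.2],3.1416)"
```

```text
shift [0.0966, 0.1108, 0.045] turn [0.0007, 0.0027, -0.0127] dist 0.154
```

jog_arm --series '[[-0.2,[0.097,0.111,0.045],[0,0,-0.013]],[-0.2,[0.097,0.111,0.045],[0,0,-0.013]],[-0.2,[0.097,0.111,0.045],[0,0,-0.013]],[-0.2,[0.097,0.111,0.045],[0,0,-0.013]],[-0.2,[0.097,0.111,0.045],[0,0,-0.013]],[-0.2,[0.097,0.111,0.045],[0,0,-0.013]],[-0.2,[0.097,0.111,0.045],[0,0,-0.013]],[-0.2,[0.097,0.111,0.045],[0,0,-0.013]]]'

```text
time: 14.32
tool_pos: [0.5003, 0.3291, 0.1984]
tool_rot: [-3.141, -0.0, 3.14]
contact_force: [0.8, 0.1, -0.3]
opening: 0.0368
```

```bash
cat >> h.py <<'E'
def caps(d,rows=225,z=.042,zs=(0.03,0.06)):
    """rib tops by depth/darkness"""
    P=pcl(d);m=(d["img"].max(2)<85)&(P[...,2]>z-.006)&(P[...,2]<z+.006);m[rows:]=0
    m=cv2.morphologyEx(m.astype(np.uint8),cv2.MORPH_OPEN,np.ones((3,3)))
    return blobs(d,m,z,60)
E
python3 - <<'E'
from h import *
from cell import status
d=snap("wrist","w14");s=status.observe();print(s["tool_pos"].round(4),abs(s["qvel"]).max())
print(*caps(d),sep="\n")
crop(d,"w14a",180,0,460,210,2.8)
E
```

```text
[0.5004 0.329  0.1986] 0.005774075844026987
([330.0, 103.0], (423.3, 339.6), (41.9, 16.4), -6.6)
([246.0, 104.0], (424.7, 264.6), (42.2, 18.1), 4.5)
([399.0, 125.0], (436.5, 403.3), (40.8, 15.5), 3.0)
```

View pics/w14a.png

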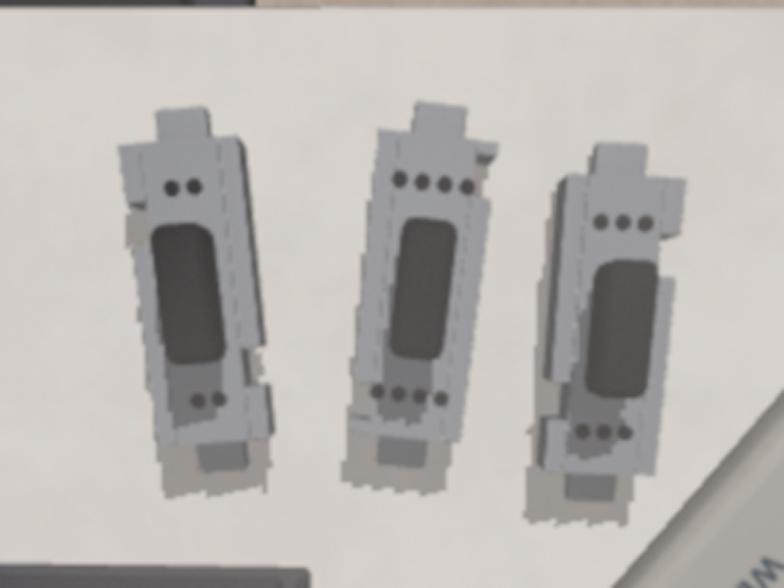

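```bash
cat >> h.py <<'E'
def dotpose(d,q0,q1,crop0,s,z):
    f=lambda q:topray(d,(np.array([q],float)+.5)/s-.5+crop0,z)[0,:2]
    a,b=f(q0),f(q1);v=b-a
    print("centre",((a+b)/2).round(4),"ang",np.degrees(np.arctan2(v[1],v[0])).round(2),"dist",np.linalg.norm(v).round(4))
    return (a+b)/2,np.arctan2(v[1],v[0])
E
python3 - <<'E'
from h import *
d=load("w14")
for n,a,b in [("b",(183,187),(208.5,399.5)),("d",(433.5,184),(409,396)),("c",(623,222),(604,432))]:
    print(n);dotpose(d,a,b,[180,0],2.8,.020)
E
```

```text
b
centre [0.4245 0.2633] ang 4.25 dist 0.0701
d
centre [0.4235 0.3402] ang -6.43 dist 0.0701
c
centre [0.4358 0.4066] ang -2.09 dist 0.0703
```

```bash
python3 -c "
from h import *
go([.4235,.3401,.0225],np.pi-np.radians(6.4))"
```

```text
shift [0.0769, 0.011, 0.1761] turn [-0.0001, 0.0002, 0.1102] dist 0.192
```

jog_arm --series '[[-0.2,[0.077,0.011,0.08],[0,0,0.11]],[-0.2,[0.077,0.011,0.08],[0,0,0.11]],[-0.2,[0.077,0.011,0.08],[0,0,0.11]],[-0.2,[0.077,0.011,0.1],[0,0,0.11]],[-0.2,[0.077,0.011,0.125],[0,0,0.11]],[-0.2,[0.077,0.011,0.145],[0,0,0.11]],[-0.2,[0.077,0.011,0.16],[0,0,0.11]],[-0.2,[0.077,0.011,0.17],[0,0,0.11]],[-0.2,[0.077,0.011,0.175],[0,0,0.11]],[-0.2,[0.077,0.011,0.176],[0,0,0.11]],[-0.2,[0.077,0.011,0.176],[0,0,0.11]],[-0.2,[0.077,0.011,0.176],[0,0,0.11]]]'

```text
time: 15.37
tool_pos: [0.4231, 0.3413, 0.0236]
tool_rot: [3.14, 0.001, 3.032]
contact_force: [0.4, -0.2, 0.2]
opening: 0.0368
```

Run:
```python
from h import *
go([.4235,.3401,.0225],np.pi-np.radians(6.4))
d=snap("wrist","w15");crop(d,"w15a",220,70,420,270,3)
```

```text
shift [-0.0005, -0.0011, 0.0011] turn [0.0011, 0.0014, 0.0016] dist 0.002
```

View pics/w15a.png

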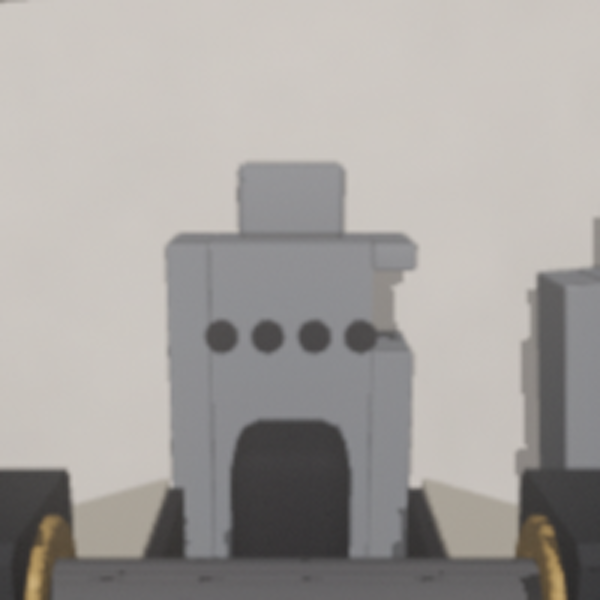

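Cap d (4 dots) lies square between the fingers. Grip and lift.

jog_arm --series '[[-1,[0,-0.001,0.0005],[0,0,0]],[-1,[0,-0.001,0.0005],[0,0,0]],[-1,[0,-0.001,0.0005],[0,0,0]],[-1,[0,-0.001,0.0005],[0,0,0]],[-1,[0,-0.001,-0.01],[0,0,0]],[-1,[0,-0.001,-0.04],[0,0,0]],[-1,[0,-0.001,-0.08],[0,0,0]],[-1,[0,-0.001,-0.1],[0,0,0]],[-1,[0,-0.001,-0.1],[0,0,0]],[-1,[0,-0.001,-0.1],[0,0,0]]]' --squeeze 45

```text
time: 16.25
tool_pos: [0.4225, 0.3403, 0.124]
tool_rot: [3.14, 0.002, 3.032]
contact_force: [-0.8, 0.3, -2.9]
opening: 0.0177
```

```bash
cat >> h.py <<'E'
def held(d,s=1):
    """rough pose of held cap in tool frame from dots of near row: print dark dots in top part"""
    g=d["img"].max(2);m=(g<75).astype(np.uint8);m[:100]=0;m[225:]=0;m[:,:270]=0;m[:,370:]=0
    n,l,st,c=cv2.connectedComponentsWithStats(m)
    k=[c[i] for i in range(1,n) if 12<st[i,4]<200 and st[i,2]<16 and st[i,3]<16]
    k=np.array(sorted(k,key=lambda a:a[0]));
    T=d["tool_from_camera"];w=topray(d,k,-.0025,T)*1000
    print(k.round(1).tolist(),"\n tool mm",w.round(1)[:,:2].tolist(),"mean",w.mean(0).round(1)[:2])
E
python3 - <<'E'
from h import *
d=snap("wrist","w16");crop(d,"w16a",220,70,420,270,3);held(load("w15"));held(d)
go([.6150,.2168,.125],np.pi-np.radians(.75))
E
```

```text
[[324.1, 183.0]] 
 tool mm [[35.3, 2.2]] mean [35.3  2.2]
[[295.2, 184.7], [310.3, 183.8], [325.7, 183.5], [341.4, 183.8]] 
 tool mm [[34.5, -11.3], [35.0, -4.2], [35.1, 3.0], [35.0, 10.4]] mean [34.9 -0.6]
shift [-0.2056, -0.1011, -0.0026] turn [-0.0003, -0.0005, -0.0966] dist 0.229
```

View pics/w16a.png

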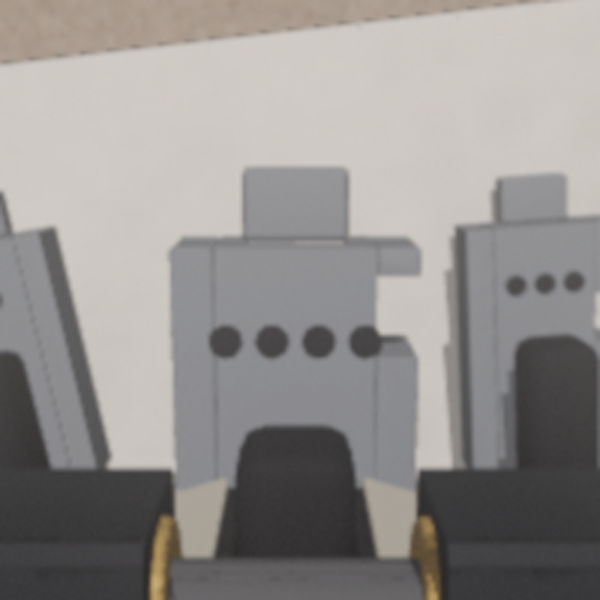

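jog_arm --series '[[-1,[-0.2056,-0.1005,0],[0,0,-0.097]],[-1,[-0.2056,-0.1005,0],[0,0,-0.097]],[-1,[-0.2056,-0.1005,0],[0,0,-0.097]],[-1,[-0.2056,-0.1005,0],[0,0,-0.097]],[-1,[-0.2056,-0.1005,0],[0,0,-0.097]],[-1,[-0.2056,-0.1005,0],[0,0,-0.097]],[-1,[-0.2056,-0.1005,0],[0,0,-0.097]],[-1,[-0.2056,-0.1005,0.02],[0,0,-0.097]],[-1,[-0.2056,-0.1005,0.04],[0,0,-0.097]],[-1,[-0.2056,-0.1005,0.05],[0,0,-0.097]],[-1,[-0.2056,-0.1005,0.05],[0,0,-0.097]],[-1,[-0.2056,-0.1005,0.05],[0,0,-0.097]]]'

```text
time: 17.3
tool_pos: [0.6145, 0.2179, 0.0716]
tool_rot: [-3.141, -0.003, 3.129]
contact_force: [-0.4, 0.3, -1.1]
opening: 0.0175
```

Run:
```python
from h import *
d=snap("wrist","w17");crop(d,"w17a",220,70,420,270,3);held(d)
go([.6150,.2174,.0545],np.pi-np.radians(.75))
```

```text
[[294.7, 183.5], [310.1, 183.6], [325.8, 183.5], [341.5, 183.6]] 
 tool mm [[35.2, -11.5], [35.1, -4.2], [35.1, 3.1], [35.1, 10.4]] mean [35.1 -0.5]
shift [0.0003, -0.0007, 0.0183] turn [0.0, -0.0003, 0.0009] dist 0.018
```

View pics/w17a.png

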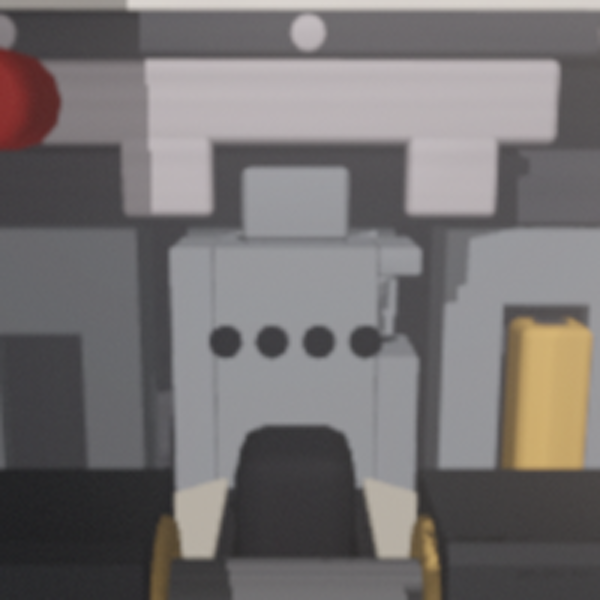

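jog_arm --series '[[-1,[0.0002,-0.0005,0.006],[0,0,0]],[-1,[0.0002,-0.0005,0.01],[0,0,0]],[-1,[0.0002,-0.0005,0.013],[0,0,0]],[-1,[0.0002,-0.0005,0.015],[0,0,0]],[-1,[0.0002,-0.0005,0.017],[0,0,0]],[-1,[0.0002,-0.0005,0.018],[0,0,0]],[-1,[0.0002,-0.0005,0.018],[0,0,0]],[-1,[0.0002,-0.0005,0.018],[0,0,0]]]'

```text
time: 18.02
tool_pos: [0.6155, 0.2171, 0.0548]
tool_rot: [3.141, 0.0, 3.129]
contact_force: [0.2, -0.3, -2.4]
opening: 0.0176
```

jog_arm --series '[[-1,[0,0,0.0008],[0,0,0]],[-1,[0,0,0.0015],[0,0,0]],[-1,[0,0,0.0015],[0,0,0]]]'

```text
time: 18.27
tool_pos: [0.6156, 0.2172, 0.0546]
tool_rot: [3.141, 0.001, 3.129]
contact_force: [-3.2, -1.8, 6.3]
opening: 0.0176
```

jog_arm --series '[[-0.35,[0,0,0],[0,0,0]],[-0.35,[0,0,0],[0,0,0]],[-0.35,[0,0,0],[0,0,0]],[-0.35,[0,0,-0.02],[0,0,0]],[-0.35,[0,0,-0.06],[0,0,0]],[-0.35,[0.04,0.04,-0.1],[0,0,0]],[-0.35,[0.08,0.1,-0.14],[0,0,0]],[-0.35,[0.1,0.12,-0.145],[0,0,0.013]],[-0.35,[0.1,0.14,-0.145],[0,0,0.013]],[-0.35,[0.1,0.14,-0.145],[0,0,0.013]]]'

```text
time: 19.1
tool_pos: [0.5156, 0.3613, 0.2005]
tool_rot: [3.139, 0.002, 3.117]
contact_force: [-0.4, 0.7, 0.5]
opening: 0.0299
```

Run:
```python
from h import *
from cell import status
d=snap("wrist","w18");s=status.observe();print(s["tool_pos"].round(4),abs(s["qvel"]).max())
print(*caps(d),sep="\n");crop(d,"w18a",100,0,500,230,2)
P=pcl(d)
```

```text
[0.5141 0.3652 0.2018] 0.09891759920514237
([209.0, 88.0], (423.8, 267.2), (42.3, 14.7), 5.3)
([367.0, 96.0], (434.5, 407.5), (38.6, 13.4), -1.4)
```

View pics/w18a.png

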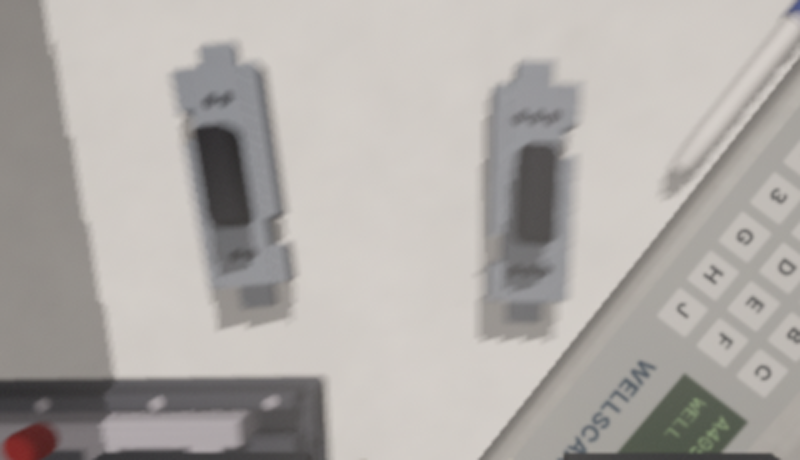

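Run:
```python
from h import *
t=load("top0");P=pcl(t).reshape(-1,3)
for y in np.arange(.40,.56,.02):
    print(round(y,3),[round(float(np.percentile(Q,98)) if len(Q:=P[(abs(P[:,1]-y-.01)<.01)&(abs(P[:,0]-x-.01)<.01)][:,2]) else 0,3) for x in np.arange(.36,.6,.02)])
d=snap("wrist","w19");crop(d,"w19a",340,20,440,180,4)
from cell import status
s=status.observe();print(s["tool_pos"].round(4),abs(s["qvel"]).max())
```

```text
0.4 [0.014, 0.025, 0.044, 0.048, 0.047, 0.025, 0.024, 0.008, 0.035, 0.039, 0.041, 0.044]
0.42 [0.006, 0.026, 0.023, 0.022, 0.024, 0.021, 0.03, 0.037, 0.043, 0.042, 0.044, 0.047]
0.44 [0.005, 0.005, 0.006, 0.007, 0.005, 0.033, 0.038, 0.041, 0.043, 0.045, 0.049, 0.049]
0.46 [0.004, 0.006, 0.006, 0.01, 0.037, 0.039, 0.043, 0.043, 0.047, 0.048, 0.051, 0.054]
0.48 [0.006, 0.016, 0.017, 0.037, 0.039, 0.041, 0.046, 0.048, 0.049, 0.051, 0.054, 0.057]
0.5 [0.016, 0.035, 0.037, 0.041, 0.042, 0.046, 0.046, 0.049, 0.05, 0.053, 0.06, 0.073]
0.52 [0.033, 0.04, 0.041, 0.044, 0.046, 0.05, 0.049, 0.053, 0.052, 0.066, 0.076, 0.09]
0.54 [0.035, 0.042, 0.045, 0.045, 0.048, 0.05, 0.053, 0.054, 0.068, 0.078, 0.093, 0.099]
0.56 [0.038, 0.043, 0.047, 0.05, 0.051, 0.052, 0.057, 0.073, 0.079, 0.096, 0.101, 0.099]
[0.5155 0.3627 0.2005] 0.07141242171587855
```

View pics/w19a.png

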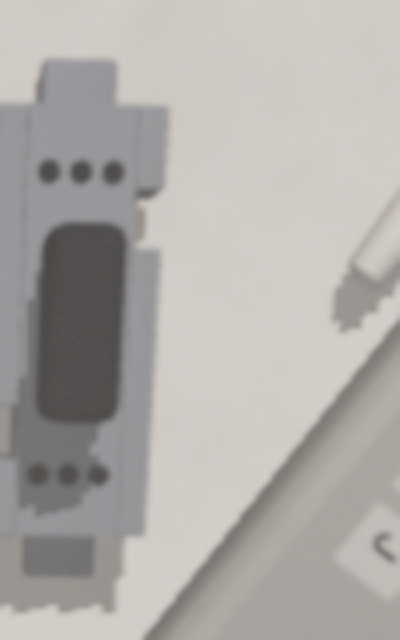

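Run:
```python
from h import *
d=load("w19");c,a=dotpose(d,(81,172),(68,474),[340,20],4,.020)
go([*c,.0225],np.pi+a)
```

```text
centre [0.436  0.4061] ang -2.13 dist 0.0699
shift [0.081, 0.0412, 0.1779] turn [0.0033, 0.003, 0.0164] dist 0.2
```

jog_arm --series '[[-0.2,[0.081,0.0418,0.08],[0,0,0.015]],[-0.2,[0.081,0.0418,0.08],[0,0,0.015]],[-0.2,[0.081,0.0418,0.08],[0,0,0.015]],[-0.2,[0.081,0.0418,0.1],[0,0,0.015]],[-0.2,[0.081,0.0418,0.125],[0,0,0.015]],[-0.2,[0.081,0.0418,0.145],[0,0,0.015]],[-0.2,[0.081,0.0418,0.16],[0,0,0.015]],[-0.2,[0.081,0.0418,0.17],[0,0,0.015]],[-0.2,[0.081,0.0418,0.175],[0,0,0.015]],[-0.2,[0.081,0.0418,0.177],[0,0,0.015]],[-0.2,[0.081,0.0418,0.177],[0,0,0.015]],[-0.2,[0.081,0.0418,0.177],[0,0,0.015]]]'

```text
time: 20.2
tool_pos: [0.4379, 0.4025, 0.0221]
tool_rot: [3.141, 0.001, 3.101]
contact_force: [0.4, -0.2, -0.4]
opening: 0.0367
```

Run:
```python
from h import *
d=snap("wrist","w20");crop(d,"w20a",220,70,420,270,3)
go([.436,.4067,.0230],np.pi-np.radians(2.13))
held(d)
```

```text
shift [0.0021, 0.004, -0.0008] turn [0.0012, 0.0015, -0.0037] dist 0.005
[[310.9, 177.7], [326.5, 177.8], [342.2, 177.7]] 
 tool mm [[37.9, -3.9], [37.9, 3.4], [37.9, 10.7]] mean [37.9  3.4]
```

View pics/w20a.png

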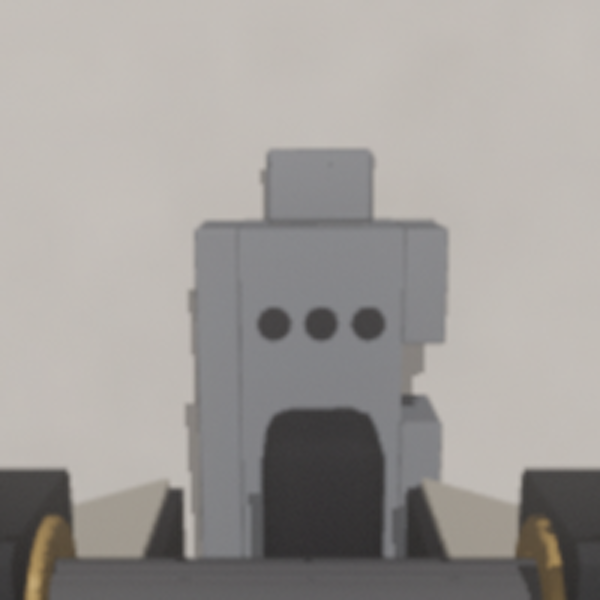

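jog_arm --series '[[-0.2,[0.0026,0.004,-0.0005],[0,0,0]],[-0.2,[0.0026,0.004,-0.0005],[0,0,0]],[-1,[0.0026,0.004,-0.0005],[0,0,0]],[-1,[0.0026,0.004,-0.0005],[0,0,0]],[-1,[0.0026,0.004,-0.0005],[0,0,0]],[-1,[0.0026,0.004,-0.0005],[0,0,0]],[-1,[0.0026,0.004,-0.01],[0,0,0]],[-1,[0.0026,0.004,-0.04],[0,0,0]],[-1,[0.0026,0.004,-0.08],[0,0,0]],[-1,[0.0026,0.004,-0.1],[0,0,0]],[-1,[0.0026,0.004,-0.1],[0,0,0]],[-1,[0.0026,0.004,-0.1],[0,0,0]]]'

```text
time: 21.25
tool_pos: [0.4353, 0.4066, 0.1227]
tool_rot: [3.14, 0.002, 3.101]
contact_force: [-0.4, 0.5, -2.1]
opening: 0.0179
```

Run:
```python
from h import *
d=snap("wrist","w21");held(d)
go([.6157,.2675,.125],np.pi-np.radians(.75))
```

```text
[[317.9, 184.6], [332.8, 185.4]] 
 tool mm [[34.6, -0.6], [34.2, 6.4]] mean [34.4  2.9]
shift [-0.1868, -0.131, -0.004] turn [-0.0004, -0.0005, -0.0278] dist 0.228
```

jog_arm --series '[[-1,[-0.1866,-0.131,0],[0,0,-0.028]],[-1,[-0.1866,-0.131,0],[0,0,-0.028]],[-1,[-0.1866,-0.131,0],[0,0,-0.028]],[-1,[-0.1866,-0.131,0],[0,0,-0.028]],[-1,[-0.1866,-0.131,0],[0,0,-0.028]],[-1,[-0.1866,-0.131,0],[0,0,-0.028]],[-1,[-0.1866,-0.131,0],[0,0,-0.028]],[-1,[-0.1866,-0.131,0.02],[0,0,-0.028]],[-1,[-0.1866,-0.131,0.04],[0,0,-0.028]],[-1,[-0.1866,-0.131,0.05],[0,0,-0.028]],[-1,[-0.1866,-0.131,0.05],[0,0,-0.028]],[-1,[-0.1866,-0.131,0.05],[0,0,-0.028]]]'

```text
time: 22.3
tool_pos: [0.6149, 0.2682, 0.0701]
tool_rot: [-3.141, -0.003, 3.129]
contact_force: [-0.5, -0.5, -1.1]
opening: 0.0174
```

Run:
```python
from h import *
d=snap("wrist","w22");crop(d,"w22a",220,70,420,270,3);held(d)
go([.6153,.2675,.0545],np.pi-np.radians(.75))
```

```text
[[302.3, 184.2], [317.8, 184.4], [332.4, 184.2]] 
 tool mm [[34.8, -7.9], [34.7, -0.6], [34.8, 6.2]] mean [34.8 -0.8]
shift [0.0004, -0.0009, 0.0169] turn [0.0001, -0.0002, 0.0009] dist 0.017
```

View pics/w22a.png

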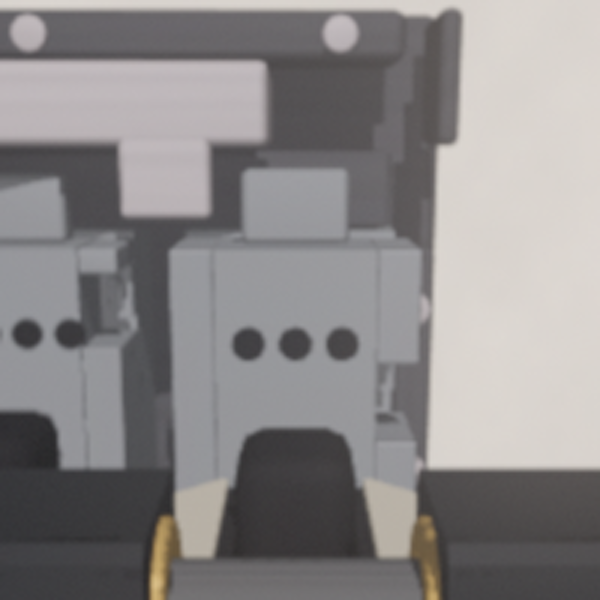

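The notch is over the lug and cap d sits alongside. Lowering.

jog_arm --series '[[-1,[0.0002,-0.0006,0.006],[0,0,0]],[-1,[0.0002,-0.0006,0.009],[0,0,0]],[-1,[0.0002,-0.0006,0.012],[0,0,0]],[-1,[0.0002,-0.0006,0.014],[0,0,0]],[-1,[0.0002,-0.0006,0.016],[0,0,0]],[-1,[0.0002,-0.0006,0.0175],[0,0,0]],[-1,[0.0002,-0.0006,0.0185],[0,0,0]],[-1,[0.0002,-0.0006,0.0185],[0,0,0]]]'

```text
time: 23.02
tool_pos: [0.6158, 0.2673, 0.0539]
tool_rot: [3.141, 0.0, 3.129]
contact_force: [-3.4, -0.4, 4.3]
opening: 0.0176
```

jog_arm --series '[[-0.35,[0,0,0],[0,0,0]],[-0.35,[0,0,0],[0,0,0]],[-0.35,[0,0,0],[0,0,0]],[-0.35,[0,0,-0.02],[0,0,0]],[-0.35,[0,0,-0.06],[0,0,0]],[-0.35,[0.04,0.01,-0.1],[0,0,0]],[-0.35,[0.08,0.01,-0.14],[0,0,0]],[-0.35,[0.1,0.01,-0.145],[0,0,-0.013]],[-0.35,[0.115,0.01,-0.145],[0,0,-0.013]],[-0.35,[0.115,0.01,-0.145],[0,0,-0.013]],[-0.35,[0.115,0.01,-0.145],[0,0,-0.013]],[-0.35,[0.115,0.01,-0.145],[0,0,-0.013]]]'

```text
time: 24.02
tool_pos: [0.5015, 0.2787, 0.1975]
tool_rot: [3.142, 0.0, -3.141]
contact_force: [0.9, -0.9, -0.5]
opening: 0.0296
```

Run:
```python
from h import *
from cell import status
d=snap("wrist","w23");s=status.observe();print(s["tool_pos"].round(4),abs(s["qvel"]).max())
print(*caps(d),sep="\n")
```

```text
[0.5016 0.2786 0.1971] 0.01415529003204095
([301.0, 103.0], (424.8, 263.3), (41.8, 16.7), 3.9)
```

View pics/w23.png

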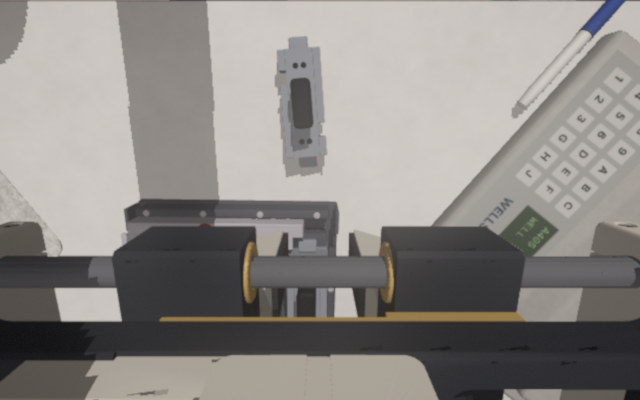

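Cap b is still there at (301,103): rib centre (0.4248, 0.2633), about 4°.

Run:
```python
from h import *
go([.4246,.2639,.0230],np.pi+np.radians(4.2))
```

```text
shift [0.077, -0.0146, 0.1741] turn [-0.0002, -0.0003, -0.0736] dist 0.191
```

jog_arm --series '[[-0.2,[0.077,-0.0146,0.08],[0,0,-0.073]],[-0.2,[0.077,-0.0146,0.08],[0,0,-0.073]],[-0.2,[0.077,-0.0146,0.08],[0,0,-0.073]],[-0.2,[0.077,-0.0146,0.1],[0,0,-0.073]],[-0.2,[0.077,-0.0146,0.125],[0,0,-0.073]],[-0.2,[0.077,-0.0146,0.145],[0,0,-0.073]],[-0.2,[0.077,-0.0146,0.16],[0,0,-0.073]],[-0.2,[0.077,-0.0146,0.17],[0,0,-0.073]],[-0.2,[0.077,-0.0146,0.174],[0,0,-0.073]],[-0.2,[0.077,-0.0146,0.174],[0,0,-0.073]],[-0.2,[0.077,-0.0146,0.174],[0,0,-0.073]]]'

```text
time: 24.98
tool_pos: [0.4245, 0.2642, 0.0239]
tool_rot: [3.141, 0.0, -3.069]
contact_force: [0.1, 0.1, 0.8]
opening: 0.0364
```

Run:
```python
from h import *
d=snap("wrist","w24");crop(d,"w24a",220,70,420,270,3)
go([.4246,.2639,.0230],np.pi+np.radians(4.2))
held(d)
```

```text
shift [0.0, -0.0004, 0.0013] turn [0.0004, 0.0012, -0.0003] dist 0.001
[[308.9, 181.9], [324.3, 181.9]] 
 tool mm [[36.0, -4.8], [36.0, 2.5]] mean [36.  -1.1]
```

View pics/w24a.png

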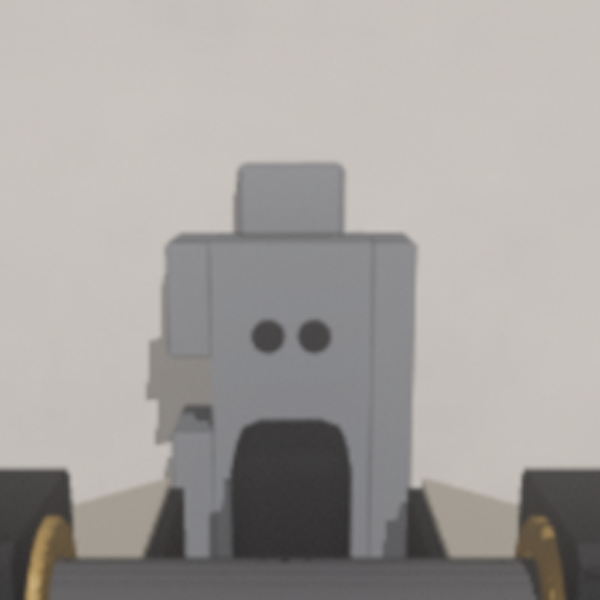

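Aligned. Grip and lift.

jog_arm --series '[[-0.2,[0.0005,-0.0005,0.0008],[0,0,0]],[-1,[0.0005,-0.0005,0.0008],[0,0,0]],[-1,[0.0005,-0.0005,0.0008],[0,0,0]],[-1,[0.0005,-0.0005,0.0008],[0,0,0]],[-1,[0.0005,-0.0005,0.0008],[0,0,0]],[-1,[0.0005,-0.0005,-0.01],[0,0,0]],[-1,[0.0005,-0.0005,-0.04],[0,0,0]],[-1,[0.0005,-0.0005,-0.08],[0,0,0]],[-1,[0.0005,-0.0005,-0.1],[0,0,0]],[-1,[0.0005,-0.0005,-0.1],[0,0,0]],[-1,[0.0005,-0.0005,-0.1],[0,0,0]]]'

```text
time: 25.95
tool_pos: [0.4237, 0.2638, 0.1244]
tool_rot: [3.141, 0.002, -3.068]
contact_force: [-1.1, 0.4, -2.3]
opening: 0.0178
```

Run:
```python
from h import *
d=snap("wrist","w25");held(d)
go([.6144,.1674,.125],np.pi-np.radians(.75))
```

```text
[[325.7, 185.4]] 
 tool mm [[34.3, 3.1]] mean [34.3  3.1]
shift [-0.184, -0.1098, -0.002] turn [-0.0002, -0.0008, 0.0863] dist 0.214
```

jog_arm --series '[[-1,[-0.1837,-0.1098,0],[0,0,0.086]],[-1,[-0.1837,-0.1098,0],[0,0,0.086]],[-1,[-0.1837,-0.1098,0],[0,0,0.086]],[-1,[-0.1837,-0.1098,0],[0,0,0.086]],[-1,[-0.1837,-0.1098,0],[0,0,0.086]],[-1,[-0.1837,-0.1098,0],[0,0,0.086]],[-1,[-0.1837,-0.1098,0],[0,0,0.086]],[-1,[-0.1837,-0.1098,0.02],[0,0,0.086]],[-1,[-0.1837,-0.1098,0.04],[0,0,0.086]],[-1,[-0.1837,-0.1098,0.05],[0,0,0.086]],[-1,[-0.1837,-0.1098,0.05],[0,0,0.086]],[-1,[-0.1837,-0.1098,0.05],[0,0,0.086]]]'

```text
time: 27.0
tool_pos: [0.6134, 0.1682, 0.0729]
tool_rot: [-3.141, -0.003, 3.13]
contact_force: [-0.2, 0.6, -1.4]
opening: 0.0176
```

Run:
```python
from h import *
d=snap("wrist","w26");crop(d,"w26a",220,70,420,270,3);held(d)
go([.6140,.1674,.0545],np.pi-np.radians(.75))
```

```text
[[310.1, 183.6], [325.6, 183.6], [339.0, 141.5]] 
 tool mm [[35.1, -4.2], [35.1, 3.0], [54.6, 9.0]] mean [41.6  2.6]
shift [0.0003, -0.0007, 0.0196] turn [0.0001, -0.0001, 0.0011] dist 0.02
```

View pics/w26a.png

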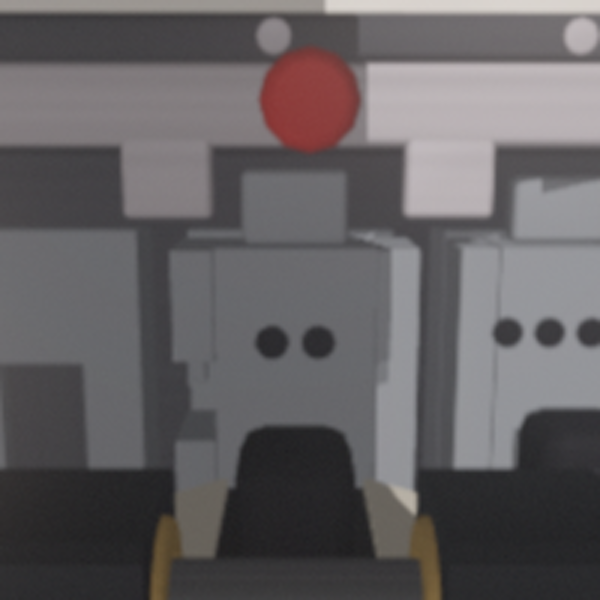

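jog_arm --series '[[-1,[-0.0002,-0.0005,0.006],[0,0,0]],[-1,[-0.0002,-0.0005,0.01],[0,0,0]],[-1,[-0.0002,-0.0005,0.013],[0,0,0]],[-1,[-0.0002,-0.0005,0.0155],[0,0,0]],[-1,[-0.0002,-0.0005,0.0175],[0,0,0]],[-1,[-0.0002,-0.0005,0.019],[0,0,0]],[-1,[-0.0002,-0.0005,0.0205],[0,0,0]],[-1,[-0.0002,-0.0005,0.0205],[0,0,0]]]'

```text
time: 27.72
tool_pos: [0.6148, 0.167, 0.0552]
tool_rot: [3.142, 0.001, 3.129]
contact_force: [-5.3, -1.6, 12.3]
opening: 0.0179
```

jog_arm --series '[[-0.35,[0,0,-0.0005],[0,0,0]],[-0.35,[0,0,-0.0005],[0,0,0]],[-0.35,[0,0,-0.0005],[0,0,0]],[-0.35,[0,0,-0.02],[0,0,0]],[-0.35,[0,0,-0.06],[0,0,0]],[-0.35,[0,0,-0.1],[0,0,0]],[-0.35,[0,0,-0.14],[0,0,0]],[-0.35,[0,0.02,-0.18],[0,0,0]],[-0.35,[0,0.03,-0.21],[0,0,0]],[-0.35,[0,0.03,-0.21],[0,0,0]],[-0.35,[0,0.03,-0.21],[0,0,0]]]'

```text
time: 28.63
tool_pos: [0.616, 0.1978, 0.2654]
tool_rot: [3.141, 0.005, 3.13]
contact_force: [-0.7, 0.9, -0.7]
opening: 0.03
```

```bash
cat >> h.py <<'E'
def seat(d,cx=.6146,cy=.1918,a=-.75):
    P=pcl(d);a=np.radians(a);x=P[...,0]-cx;y=P[...,1]-cy
    X=np.cos(a)*x+np.sin(a)*y;Y=-np.sin(a)*x+np.cos(a)*y
    v=np.arange(400)[:,None]<225
    for n,yo in zip("cdba",(75,25,-25,-75)):
        for lab,x0,x1 in (("front",-.047,-.03),("rear",.027,.047)):
            m=v&(X>x0)&(X<x1)&(abs(Y-yo/1000)<.009)
            z=P[...,2][m];print(n,lab,m.sum(),np.round(np.median(z),4) if m.sum() else None,end="; ")
    print()
E
python3 - <<'E'
from h import *
d=snap("wrist","w27");seat(d)
t=snap("top","t27");crop(t,"t27a",160,140,460,280,2.6)
go([.46,-.30,.2],np.pi)
E
```

```text
c front 276 0.0522; c rear 270 0.0521; d front 267 0.0522; d rear 268 0.052; b front 257 0.0521; b rear 266 0.0521; a front 375 0.0326; a rear 239 0.0319; 
shift [0.1483, -0.4987, 0.0624] turn [-0.0005, -0.0021, -0.0127] dist 0.524
```

View pics/w27.png

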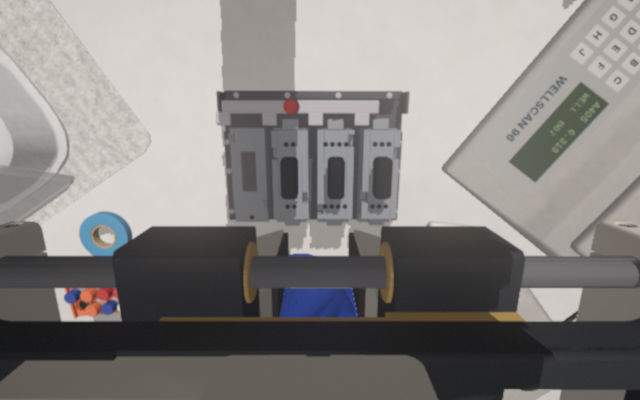

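View pics/t27a.png

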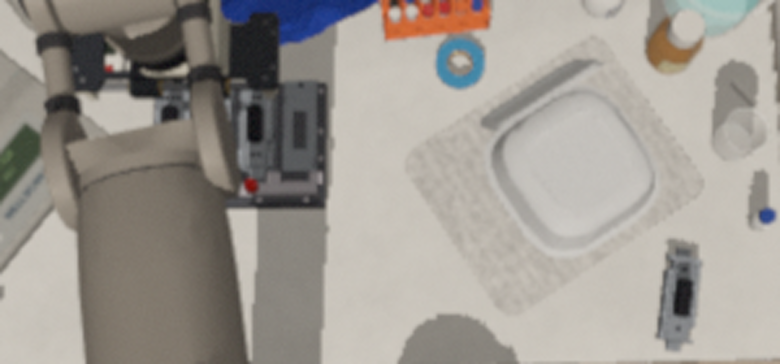

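Caps b, c and d are all level at 52 mm, fully down. Now cap a on the right.

jog_arm --series '[[-0.2,[0.13,-0.5,0.06],[0,0,-0.013]],[-0.2,[0.13,-0.5,0.06],[0,0,-0.013]],[-0.2,[0.13,-0.5,0.06],[0,0,-0.013]],[-0.2,[0.13,-0.5,0.06],[0,0,-0.013]],[-0.2,[0.13,-0.5,0.06],[0,0,-0.013]],[-0.2,[0.13,-0.5,0.06],[0,0,-0.013]],[-0.2,[0.13,-0.5,0.06],[0,0,-0.013]],[-0.2,[0.13,-0.5,0.06],[0,0,-0.013]],[-0.2,[0.13,-0.5,0.06],[0,0,-0.013]],[-0.2,[0.13,-0.5,0.06],[0,0,-0.013]],[-0.2,[0.13,-0.5,0.06],[0,0,-0.013]],[-0.2,[0.13,-0.5,0.06],[0,0,-0.013]]]'

```text
time: 29.73
tool_pos: [0.4821, -0.2836, 0.2033]
tool_rot: [3.139, -0.003, 3.141]
contact_force: [0.5, 0.9, -0.1]
opening: 0.0363
```

Run:
```python
from h import *
go([.48,-.31,.2],np.pi)
```

```text
shift [0.002, -0.0264, 0.0033] turn [0.0024, -0.0029, -0.0006] dist 0.027
```

jog_arm --series '[[-0.2,[0,0,0],[0,0,0]],[-0.2,[0,0,0],[0,0,0]],[-0.2,[0,0,0],[0,0,0]],[-0.2,[0,0,0],[0,0,0]]]'

```text
time: 30.07
tool_pos: [0.484, -0.2808, 0.2048]
tool_rot: [3.14, -0.001, -3.14]
contact_force: [1.0, 0.4, 1.0]
opening: 0.0368
```

Run:
```python
from h import *
from cell import status
d=snap("wrist","w28");s=status.observe();print(s["tool_pos"].round(4),abs(s["qvel"]).max())
b=caps(d);print(*b,sep="\n")
u,v=map(int,b[0][0]);crop(d,"w28a",u-70,max(v-80,0),u+70,v+80,4);print(u-70,max(v-80,0))
```

```text
[ 0.4843 -0.2807  0.2051] 0.007571923428089276
([263.0, 98.0], (402.8, -331.1), (42.4, 18.0), -9.8)
193 18
```

View pics/w28a.png

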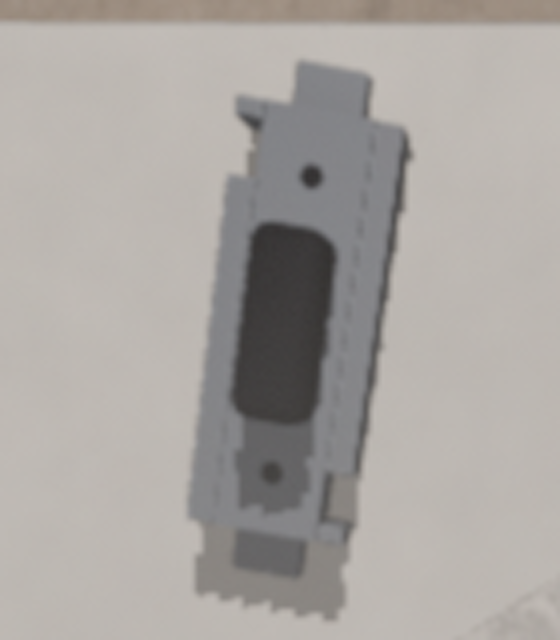

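Run:
```python
from h import *
d=load("w28");c,a=dotpose(d,(312,176),(271,473),[193,18],4,.020)
go([c[0],c[1]+.0006,.0230],np.pi+a)
```

```text
centre [ 0.4026 -0.3322] ang -10.23 dist 0.0703
shift [0.0816, -0.051, 0.1821] turn [0.0008, -0.0007, 0.1804] dist 0.206
```

jog_arm --series '[[-0.2,[0.0816,-0.051,0.08],[0,0,0.18]],[-0.2,[0.0816,-0.051,0.08],[0,0,0.18]],[-0.2,[0.0816,-0.051,0.08],[0,0,0.18]],[-0.2,[0.0816,-0.051,0.1],[0,0,0.18]],[-0.2,[0.0816,-0.051,0.125],[0,0,0.18]],[-0.2,[0.0816,-0.051,0.145],[0,0,0.18]],[-0.2,[0.0816,-0.051,0.16],[0,0,0.18]],[-0.2,[0.0816,-0.051,0.172],[0,0,0.18]],[-0.2,[0.0816,-0.051,0.179],[0,0,0.18]],[-0.2,[0.0816,-0.051,0.181],[0,0,0.18]],[-0.2,[0.0816,-0.051,0.181],[0,0,0.18]],[-0.2,[0.0816,-0.051,0.181],[0,0,0.18]]]'

```text
time: 31.12
tool_pos: [0.4031, -0.333, 0.0252]
tool_rot: [-3.141, 0.001, 2.963]
contact_force: [1.3, 0.7, 0.0]
opening: 0.0366
```

Run:
```python
from h import *
d=snap("wrist","w29");crop(d,"w29a",220,70,420,270,3)
go([.4026,-.3316,.0230],np.pi-np.radians(10.23))
held(d)
```

```text
shift [0.0008, 0.0015, 0.0023] turn [-0.0008, 0.0012, -0.0007] dist 0.003
[[320.1, 179.5]] 
 tool mm [[36.9, 0.3]] mean [36.9  0.3]
```

View pics/w29a.png

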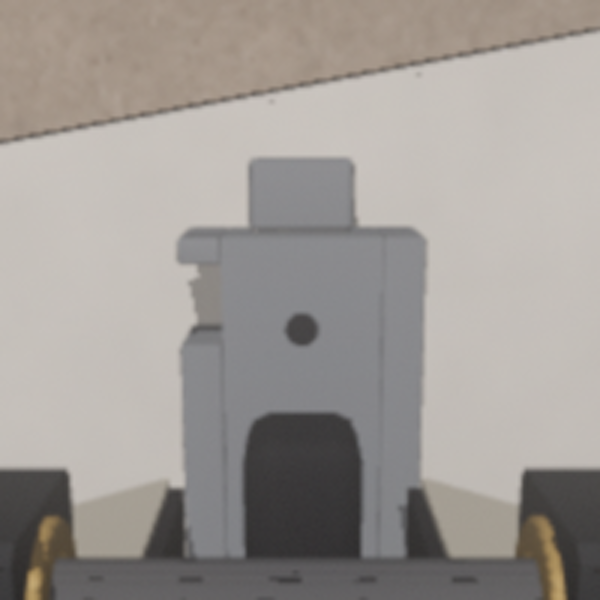

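jog_arm --series '[[-0.2,[0.0012,0.0012,0.002],[0,0,0]],[-0.2,[0.0012,0.0012,0.002],[0,0,0]],[-1,[0.0012,0.0012,0.002],[0,0,0]],[-1,[0.0012,0.0012,0.002],[0,0,0]],[-1,[0.0012,0.0012,0.002],[0,0,0]],[-1,[0.0012,0.0012,0.002],[0,0,0]],[-1,[0.0012,0.0012,-0.01],[0,0,0]],[-1,[0.0012,0.0012,-0.04],[0,0,0]],[-1,[0.0012,0.0012,-0.08],[0,0,0]],[-1,[0.0012,0.0012,-0.12],[0,0,0]],[-1,[0.0012,0.0012,-0.13],[0,0,0]],[-1,[0.0012,0.0012,-0.13],[0,0,0]]]'

```text
time: 32.17
tool_pos: [0.4028, -0.333, 0.1577]
tool_rot: [-3.137, 0.006, 2.962]
contact_force: [0.5, -0.2, -2.0]
opening: 0.0177
```

Run:
```python
from h import *
d=snap("wrist","w30");held(d)
go([.6137,.1174,.155],np.pi-np.radians(.75))
```

```text
[[317.9, 184.1]] 
 tool mm [[34.7, -0.7]] mean [34.7 -0.7]
shift [-0.1282, 0.48, -0.0003] turn [-0.0014, 0.0017, -0.1667] dist 0.497
```

jog_arm --series '[[-1,[-0.128,0.48,0],[0,0,-0.167]],[-1,[-0.128,0.48,0],[0,0,-0.167]],[-1,[-0.128,0.48,0],[0,0,-0.167]],[-1,[-0.128,0.48,0],[0,0,-0.167]],[-1,[-0.128,0.48,0],[0,0,-0.167]],[-1,[-0.128,0.48,0],[0,0,-0.167]],[-1,[-0.128,0.48,0],[0,0,-0.167]],[-1,[-0.128,0.48,0],[0,0,-0.167]],[-1,[-0.128,0.48,0],[0,0,-0.167]],[-1,[-0.128,0.48,0],[0,0,-0.167]],[-1,[-0.128,0.48,0],[0,0,-0.167]],[-1,[-0.128,0.48,0],[0,0,-0.167]]]'

```text
time: 33.22
tool_pos: [0.6124, 0.1201, 0.151]
tool_rot: [-3.141, -0.005, 3.129]
contact_force: [0.7, -0.4, -0.7]
opening: 0.0178
```

jog_arm --series '[[-1,[0,0,0],[0,0,0]],[-1,[0,0,0],[0,0,0]],[-1,[0,0,0],[0,0,0]],[-1,[0,0,0],[0,0,0]]]'

```text
time: 33.55
tool_pos: [0.6123, 0.1166, 0.1528]
tool_rot: [-3.141, -0.003, 3.128]
contact_force: [-0.2, -0.8, -2.7]
opening: 0.0176
```

Run:
```python
from h import *
go([.6137,.1174,.074],np.pi-np.radians(.75))
```

```text
shift [-0.0016, 0.0008, 0.0788] turn [-0.0005, -0.0032, -0.0008] dist 0.079
```

jog_arm --series '[[-1,[-0.0012,0.0006,0.03],[0,0,0]],[-1,[-0.0012,0.0006,0.055],[0,0,0]],[-1,[-0.0012,0.0006,0.07],[0,0,0]],[-1,[-0.0012,0.0006,0.079],[0,0,0]],[-1,[-0.0012,0.0006,0.079],[0,0,0]],[-1,[-0.0012,0.0006,0.079],[0,0,0]]]'

```text
time: 34.05
tool_pos: [0.6146, 0.1175, 0.0758]
tool_rot: [3.142, -0.0, 3.128]
contact_force: [-0.3, 0.2, -1.3]
opening: 0.0179
```

Run:
```python
from h import *
d=snap("wrist","w31");crop(d,"w31a",220,70,420,270,3);held(d)
go([.6136,.1174,.0545],np.pi-np.radians(.75))
```

```text
[[317.8, 184.0]] 
 tool mm [[34.9, -0.6]] mean [34.9 -0.6]
shift [0.0017, -0.0003, 0.0221] turn [0.0002, 0.0017, -0.0007] dist 0.022
```

View pics/w31a.png

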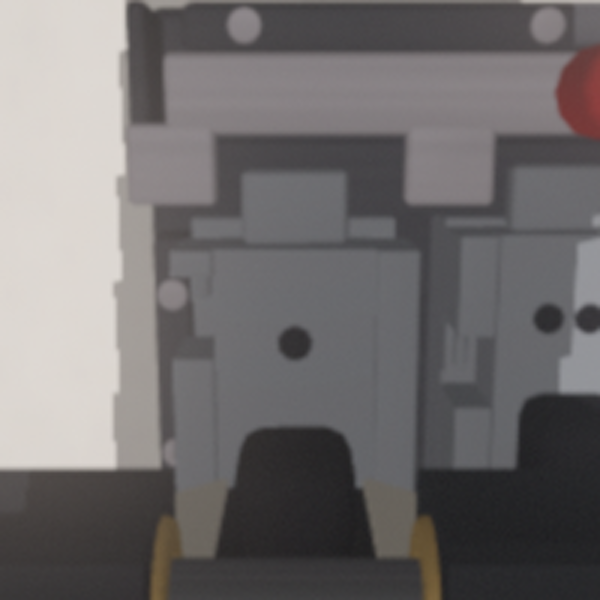

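jog_arm --series '[[-1,[0.0012,-0.0003,0.006],[0,0,0]],[-1,[0.0012,-0.0003,0.011],[0,0,0]],[-1,[0.0012,-0.0003,0.0145],[0,0,0]],[-1,[0.0012,-0.0003,0.017],[0,0,0]],[-1,[0.0012,-0.0003,0.0185],[0,0,0]],[-1,[0.0012,-0.0003,0.02],[0,0,0]],[-1,[0.0012,-0.0003,0.021],[0,0,0]],[-1,[0.0012,-0.0003,0.0215],[0,0,0]],[-1,[0.0012,-0.0003,0.0215],[0,0,0]]]'

```text
time: 34.85
tool_pos: [0.6134, 0.1181, 0.0546]
tool_rot: [3.142, 0.0, 3.129]
contact_force: [-2.4, 0.6, 3.7]
opening: 0.0177
```

jog_arm --series '[[-0.35,[0,0,0],[0,0,0]],[-0.35,[0,0,0],[0,0,0]],[-0.35,[0,0,0],[0,0,0]],[-0.35,[0,0,-0.02],[0,0,0]],[-0.35,[0,0,-0.06],[0,0,0]],[-0.35,[0,0,-0.1],[0,0,0]],[-0.35,[0,0.04,-0.13],[0,0,0]],[-0.35,[-0.005,0.07,-0.17],[0,0,0]],[-0.35,[-0.005,0.07,-0.19],[0,0,0]],[-0.35,[-0.005,0.07,-0.19],[0,0,0]],[-0.35,[-0.005,0.07,-0.19],[0,0,0]],[-0.35,[-0.005,0.07,-0.19],[0,0,0]]]'

```text
time: 35.85
tool_pos: [0.6189, 0.1878, 0.2432]
tool_rot: [-3.141, -0.001, 3.129]
contact_force: [-0.4, 0.8, -0.8]
opening: 0.0297
```

Run:
```python
from h import *
d=snap("wrist","w32");seat(d);crop(d,"w32a",200,70,440,225,3.2)
a=d["img"].astype(int);m=(a[...,0]-a[...,1]>60)&(a[...,0]-a[...,2]>60);m[200:]=0;m[:,:200]=0;m[:,440:]=0
print(blobs(d,m,.07,20))
```

```text
c front 436 0.0527; c rear 295 0.0522; d front 292 0.052; d rear 286 0.0521; b front 293 0.0521; b rear 295 0.0521; a front 331 0.0521; a rear 298 0.052; 
[([299.0, 104.0], (541.7, 170.7), (12.7, 12.3), -0.7)]
```

View pics/w32a.png

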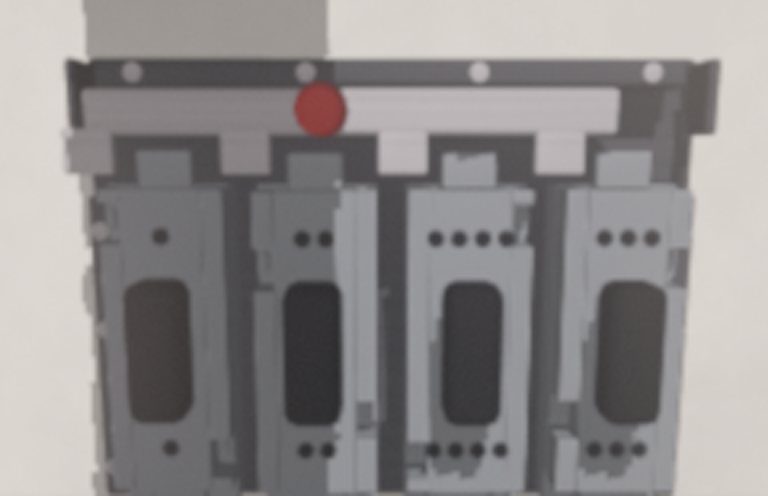

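All four caps are level at 52 mm and their dots match the moulds. The knob is at (0.5417, 0.1712). I'll straddle it with the open jaws and push it toward +y.

Run:
```python
from h import *
go([.5417,.1713,.055],np.pi-np.radians(.75))
```

```text
shift [0.0762, -0.017, 0.1877] turn [-0.0006, -0.0025, -0.0001] dist 0.203
```

jog_arm --series '[[-0.3,[0.0762,-0.017,0.08],[0,0,0]],[-0.3,[0.0762,-0.017,0.08],[0,0,0]],[-0.3,[0.0762,-0.017,0.08],[0,0,0]],[-0.3,[0.0762,-0.017,0.1],[0,0,0]],[-0.3,[0.0762,-0.017,0.12],[0,0,0]],[-0.3,[0.0762,-0.017,0.14],[0,0,0]],[-0.3,[0.0762,-0.017,0.15],[0,0,0]],[-0.3,[0.0762,-0.017,0.15],[0,0,0]],[-0.3,[0.0762,-0.017,0.15],[0,0,0]],[-0.3,[0.0762,-0.017,0.15],[0,0,0]]]'

```text
time: 36.73
tool_pos: [0.5434, 0.1718, 0.0947]
tool_rot: [3.141, 0.001, 3.128]
contact_force: [0.7, 1.0, -0.0]
opening: 0.032
```

Run:
```python
from h import *
go([.5417,.1713,.055],np.pi-np.radians(.75))
d=snap("wrist","w33")
```

```text
shift [0.0018, -0.0006, 0.0397] turn [0.0003, 0.0011, -0.0] dist 0.04
```

View pics/w33.png

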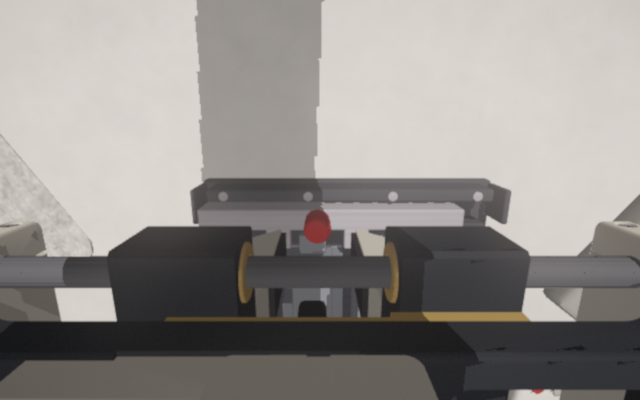

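jog_arm --series '[[-0.3,[0.0015,0,0.015],[0,0,0]],[-0.3,[0.0015,0,0.028],[0,0,0]],[-0.3,[0.0015,0,0.036],[0,0,0]],[-0.3,[0.0015,0,0.039],[0,0,0]],[-0.3,[0.0015,0,0.039],[0,0,0]],[-0.3,[0.0015,0,0.039],[0,0,0]]]'

```text
time: 37.28
tool_pos: [0.5417, 0.1721, 0.0557]
tool_rot: [3.141, 0.001, 3.129]
contact_force: [0.4, -0.5, 0.2]
opening: 0.0322
```

jog_arm --series '[[-0.3,[0,0.005,0],[0,0,0]],[-0.3,[0,0.008,0],[0,0,0]],[-0.3,[0,0.011,0],[0,0,0]],[-0.3,[0,0.014,0],[0,0,0]],[-0.3,[0,0.017,0],[0,0,0]],[-0.3,[0,0.02,0],[0,0,0]],[-0.3,[0,0.023,0],[0,0,0]],[-0.3,[0,0.025,0],[0,0,0]],[-0.3,[0,0.027,0],[0,0,0]],[-0.3,[0,0.028,0],[0,0,0]],[-0.3,[0,0.028,0],[0,0,0]]]'

```text
time: 38.2
tool_pos: [0.5416, 0.2003, 0.055]
tool_rot: [3.141, -0.0, 3.129]
contact_force: [1.2, 0.0, 0.3]
opening: 0.032
```

jog_arm --series '[[-0.3,[0,0.001,0],[0,0,0]],[-0.3,[0,0.002,0],[0,0,0]],[-0.3,[0,0.003,0],[0,0,0]],[-0.3,[0,0.003,0],[0,0,0]]]'

```text
time: 38.53
tool_pos: [0.5415, 0.2014, 0.0549]
tool_rot: [-3.139, -0.001, 3.129]
contact_force: [0.5, -9.0, 1.1]
opening: 0.032
```

jog_arm --series '[[-0.3,[0,0.001,0],[0,0,0]],[-0.3,[0,0.002,0],[0,0,0]],[-0.3,[0,0.002,0],[0,0,0]],[-0.3,[0,0.002,0],[0,0,0]]]'

```text
time: 38.87
tool_pos: [0.5415, 0.2016, 0.0548]
tool_rot: [-3.137, -0.002, 3.129]
contact_force: [0.1, -16.3, 2.6]
opening: 0.0322
```

jog_arm --series '[[-0.3,[0,-0.006,0],[0,0,0]],[-0.3,[0,-0.012,0],[0,0,0]],[-0.3,[0,-0.012,0],[0,0,0]],[-0.3,[0,-0.012,-0.03],[0,0,0]],[-0.3,[0,-0.012,-0.07],[0,0,0]],[-0.3,[-0.03,-0.012,-0.11],[0,0,0]],[-0.3,[-0.06,-0.012,-0.15],[0,0,0]],[-0.3,[-0.077,-0.012,-0.19],[0,0,0]],[-0.3,[-0.077,-0.012,-0.2],[0,0,0]],[-0.3,[-0.077,-0.012,-0.2],[0,0,0]],[-0.3,[-0.077,-0.012,-0.2],[0,0,0]],[-0.3,[-0.077,-0.012,-0.2],[0,0,0]]]'

```text
time: 39.87
tool_pos: [0.6177, 0.1923, 0.2538]
tool_rot: [3.142, -0.002, 3.129]
contact_force: [0.1, -0.8, 0.3]
opening: 0.0324
```

Run:
```python
from h import *
d=snap("wrist","w34");seat(d);crop(d,"w34a",200,60,440,225,3.2)
a=d["img"].astype(int);m=(a[...,0]-a[...,1]>60)&(a[...,0]-a[...,2]>60);m[200:]=0;m[:,:200]=0;m[:,440:]=0
print(blobs(d,m,.07,20))
```

```text
c front 372 0.0525; c rear 290 0.0521; d front 277 0.0522; d rear 274 0.0521; b front 282 0.0521; b rear 278 0.052; a front 388 0.0523; a rear 294 0.0519; 
[([318.0, 105.0], (541.6, 192.8), (14.1, 13.6), -0.7)]
```

View pics/w34a.png

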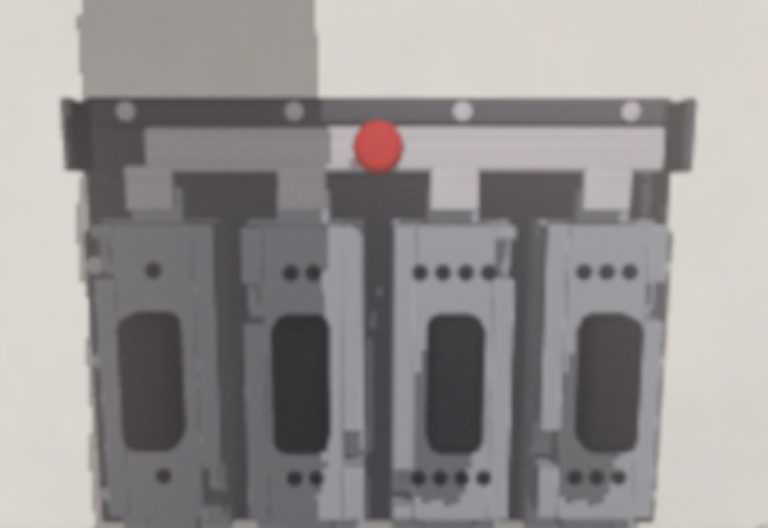

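Run:
```python
from h import *
R=lambda p:((p[:,0]-.6146)*np.sin(np.radians(.75))+(p[:,1]-.1918)*np.cos(np.radians(.75)))*1000
d=load("w34");f=lambda q:R(topray(d,(np.array(q,float)+.5)/3.2-.5+[200,60],.048))
print("tongue edges",f([(x,193) for x in(124,172,277,325,430,478,583,632)]).round(1),"bar ends",f([(145,145),(664,145)]).round(1))
d=load("w32");f=lambda q:R(topray(d,(np.array(q,float)+.5)/3.2-.5+[200,70],.048))
print("before",f([(x,155) for x in(66,113,219,270,378,428,535,584)]).round(1))
print("bar",f([(82,110),(618,110)]).round(1))
```

```text
tongue edges [-83.3 -67.6 -33.2 -17.5  16.8  32.5  66.9  82.9] bar ends [-75.6  92.4]
before [-103.7  -88.8  -55.2  -39.    -4.8   11.1   45.    60.5]
bar [-97.7  70.6]
```

The tongue centres are at −75.4, −25.3, +24.7 and +74.9 mm, on the nose centres to within 0.4 mm, so the lock is home. The last check covers the bystanders, then I hand in.

Run:
```python
from h import *
from cell import status,job
t=snap("top","t35");o=load("top0")
for n,(x0,y0,x1,y1) in dict(vial=(446,216,462,232),beaker=(432,175,458,205)).items():
    print(n,np.abs(t["img"][y0:y1,x0:x1].astype(int)-o["img"][y0:y1,x0:x1]).mean().round(2))
crop(t,"t35a",160,140,460,280,2.6)
s=status.observe();print(s["time"],s["contact_force"].round(1),s["opening"])
```

```text
vial 5.49
beaker 5.69
39.9667 [ 1.4  0.  -0.1] 0.03228832981796002
```

View pics/t35a.png

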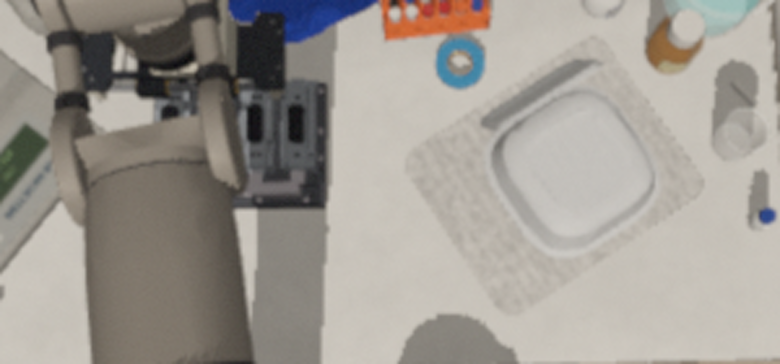

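```bash
python3 -c "
from cell import job
print(job.hand_in())"
```

```text
the job is handed in; nothing more can be done
None
```

The moulds are closed and locked, and I handed the job in at about 40 s of the 210 s allowed.

- **Bars:** Only two bars were on the bench. The 66 mm bar went into mould c and the 78 mm bar into mould d. Before capping, both bar tops read about 41 mm above the bench, which is seated.
- **Caps:** I placed all four by matching dots, in the order d, c, b, a. Every cap top read about 52 mm front and rear, which is fully down.
- **Lock:** I pushed the red knob last, about 22 mm to a hard stop at 16 N. The slide had started about 3 mm along. The tongues now sit centred on the cap noses to within 0.4 mm.
- **Left alone:** The small beaker and vial stand where they were in the overhead picture. The arm hid the timer in my last picture, so I could not confirm it visually, but the arm only passed high above and clear of it.

The gripper is open and touching nothing. No check failed or disagreed, and I saw no cap or bar knocked aside and no grip slip.

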